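Clear and touch off a casting on the repair bench

TASK

Clear the empty parts cups from around the fixture plate by nesting them all, one inside the next, in a single straight stack on the cup stand. Then take the touch probe from its stand and touch its ball gently on the casting's three bright pads - first the top pad, then the pad on the long side facing away from the arm, then the pad on the end - put the probe back in its stand, and finally press the white store key on the controller. Do not disturb the other things on the bench.

Things in the scene. Friction and masses are not known exactly. Their poses are not given: they have to be found in the camera images.
- cup1: loose aluminium parts cup (3 to 5 of the 5 are present), 42 mm high, 0.09 kg, upright on the bench: lower 18 mm a solid tapered foot, 40 mm diameter at the bottom, 52 mm at the top; upper 24 mm a straight hollow band, 62 mm outside, wall 3 mm. Nested, the underside of its band rests on the rim below, so each cup adds 24 mm. Origin: centre of its underside; z up
- cup2: loose aluminium parts cup (3 to 5 of the 5 are present), 42 mm high, 0.09 kg, upright on the bench: lower 18 mm a solid tapered foot, 40 mm diameter at the bottom, 52 mm at the top; upper 24 mm a straight hollow band, 62 mm outside, wall 3 mm. Nested, the underside of its band rests on the rim below, so each cup adds 24 mm. Origin: centre of its underside; z up
- cup3: loose aluminium parts cup (3 to 5 of the 5 are present), 42 mm high, 0.09 kg, upright on the bench: lower 18 mm a solid tapered foot, 40 mm diameter at the bottom, 52 mm at the top; upper 24 mm a straight hollow band, 62 mm outside, wall 3 mm. Nested, the underside of its band rests on the rim below, so each cup adds 24 mm. Origin: centre of its underside; z up
- cup4: loose aluminium parts cup (3 to 5 of the 5 are present), 42 mm high, 0.09 kg, upright on the bench: lower 18 mm a solid tapered foot, 40 mm diameter at the bottom, 52 mm at the top; upper 24 mm a straight hollow band, 62 mm outside, wall 3 mm. Nested, the underside of its band rests on the rim below, so each cup adds 24 mm. Origin: centre of its underside; z up
- cup5: loose aluminium parts cup (3 to 5 of the 5 are present), 42 mm high, 0.09 kg, upright on the bench: lower 18 mm a solid tapered foot, 40 mm diameter at the bottom, 52 mm at the top; upper 24 mm a straight hollow band, 62 mm outside, wall 3 mm. Nested, the underside of its band rests on the rim below, so each cup adds 24 mm. Origin: centre of its underside; z up
- cup_stand: dark steel cup of the same shape as the loose cups, bolted down on an 80 mm square base plate 6 mm thick; the rim is 48 mm above the bench. Origin: centre of the underside. Stands on the left or the right of the bench
- stand_rim (a point): centre of the mouth of the cup stand, at rim height (48 mm above the bench); the first cup nested in it has its underside 30 mm above the bench, the next 54 mm, and so on by 24 mm
- casting: fixed grey casting 81 x 126 x 43 mm (x, y, z), finned on top, with three bright 22 mm square pads 2 mm proud; two clamps, 62 mm high, reach 29 mm out from its -y end and 17 mm from its -x side; on a fixed steel plate 110 x 190 x 8 mm. Origin: centre of its underside, 8 mm above the bench; the long side with a pad faces its own +x (away from the arm), the end with a pad its own +y
- pad_top (a point): centre of the face of the pad on top of the casting (faces up); lies 45 mm above the casting's underside; axes as the casting's
- pad_side (a point): centre of the face of the pad on the casting's long side (faces the casting's own +x); lies 26 mm above its underside; axes as the casting's
- pad_end (a point): centre of the face of the pad on the casting's end (faces the casting's own +y); lies 26 mm above its underside; axes as the casting's
- probe: loose touch probe, 0.24 kg, upright: square black grip 24 x 24 mm, from 6 to 60 mm above the origin, sides along its x and y; flange disc 40 mm diameter, 6 mm thick; nose 18 mm diameter reaching 20 mm below; then a thin stylus with a white ball. Origin: centre of the flange underside, z up. The sprung stylus yields up to 10 mm upwards (0.35 N + 0.35 N/mm), about 9 mm sideways (0.4 N/mm)
- probe_ball (a point): centre of the probe's ball (radius 5 mm), at rest 54 mm below the probe's origin on its axis
- probe_stand: fixed aluminium bridge, 76 mm square, 80 mm high, with a 26 mm square hole through its top, in which the probe hangs by its flange at the start; the two legs stand along its own +y and -y edges. Stands on the left or the right of the bench
- probe_seat (a point): centre of the hole in the probe stand at the height of its top face (80 mm above the bench); the probe's origin lies here when it is seated
- store (a joint): travel of the store key in m: 0 at rest, 0.006 fully pressed (about 4 N); it springs back
- store_top (a point): centre of the top of the white store key, 24 mm diameter, about 68 mm above the bench; it is pressed straight down. It sits in the middle of the top of the fixed grey probe controller, 90 x 80 x 50 mm (x by y by z); a grey power supply of the same size without a key stands on the other side of the bench
- phone: bystander: black phone 146 x 71 x 8 mm, lying flat
- solder_reel: bystander: grey reel 56 mm diameter, 34 mm high
- flux_jar: bystander: white jar 40 mm diameter, 45 mm high
- screwdriver: bystander: screwdriver 170 mm long, lying
- brush: bystander: brush 130 mm long, lying
- cleaner: bystander: white bottle 36 mm diameter, 75 mm high
- meter: bystander: yellow multimeter 130 x 75 x 32 mm

How it is judged:
On the way, in this order (a step that is already met when the one before it is completed fails the run):
1. all the cups are nested in one upright stack on the cup stand and let go (horizontal distance between each of cup1, cup2, cup3, cup4, cup5 and stand_rim below 0.012 m and angle between each of cup1, cup2, cup3, cup4, cup5's own z axis and vertical below 0.07 rad and linear speed of each of cup1, cup2, cup3, cup4, cup5 below 0.02 m/s and contact force between the fingers and cup1 below 0.1 N and contact force between the fingers and cup2 below 0.1 N and contact force between the fingers and cup3 below 0.1 N and contact force between the fingers and cup4 below 0.1 N and contact force between the fingers and cup5 below 0.1 N), for 0.3 s.
2. the probe's ball touches the pad on top of the casting (distance between probe_ball and pad_top below 0.014 m and contact force between probe and casting above 0.3 N), for 0.1 s.
3. the probe's ball touches the pad on the casting's long side (distance between probe_ball and pad_side below 0.014 m and contact force between probe and casting above 0.3 N), for 0.1 s.
4. the probe's ball touches the pad on the casting's end (distance between probe_ball and pad_end below 0.014 m and contact force between probe and casting above 0.3 N), for 0.1 s.
5. the probe hangs in its stand again (horizontal distance between probe and probe_seat below 0.009 m and angle between probe's own z axis and vertical below 0.06 rad and z of probe in the frame of probe_seat between -0.005 and 0.005 m and linear speed of probe below 0.02 m/s and contact force between the fingers and probe below 0.1 N), for 0.3 s.
6. the store key is pressed (value of joint store above 0.004 m), for 0.05 s.
At the end, for the whole second after the job is handed in: every cup present stands upright (within 0.07 rad), nested in one stack within 12 mm of the cup stand's axis, and the probe hangs upright in its stand (flange within 5 mm of the stand's top face, within 9 mm of the hole's centre); everything released and at rest, and the store key has come back up (horizontal distance between each of cup1, cup2, cup3, cup4, cup5 and stand_rim below 0.012 m and angle between each of cup1, cup2, cup3, cup4, cup5's own z axis and vertical below 0.07 rad and linear speed of each of cup1, cup2, cup3, cup4, cup5, probe below 0.02 m/s and horizontal distance between probe and probe_seat below 0.009 m and angle between probe's own z axis and vertical below 0.06 rad and z of probe in the frame of probe_seat between -0.005 and 0.005 m and value of joint store below 0.002 m); the robot touches nothing.
It fails at once if the probe is pressed on the casting with more than 12 N (contact force between probe and casting above 12 N).
It fails at once if one of the other things on the bench is moved more than 40 mm (distance of any of phone, solder_reel, flux_jar, screwdriver, brush, cleaner, meter from where it was at the start of the episode above 0.04 m).
Of cup1, cup2, cup3, cup4, cup5 only 3 to 5 are there at a start; the rules pass over those that are not, and their reading is None.
At some moment in a run one of cup1, cup2, cup3, cup4, cup5 may be knocked a few centimetres aside while the robot is not near it.
It also fails if it takes over 210 s, if anything falls off the work surface, if the arm or the gripper's body presses on something with over 40 N, if the wrist force passes 120 N, or if a joint passes its speed limit or range.

ROBOT

A 6-joint arm with a two-finger parallel gripper is mounted at the origin on the work surface. World frame = base frame: x ahead of the robot, y to its left, z up, the work surface at z = 0. Lengths are in m, angles in rad, forces in N, time in s.
With the tool pointing down it reaches from about 0.25 to 0.775 m from the base axis. Payload 4 kg.
Tool frame: the origin (TCP) lies at the very end of the fingers, on their centre line; the grasp point (between the pads) lies r.grasp_offset behind it (r.grasp_offset is the distance from the TCP to the grasp point, in m); z points along the fingers, x is the direction in which the jaws open and shut, and the axes are right-handed (so a half turn about z gives the same grasp; the last joint's range is limited). The gripper opens to 85 mm and grips with 20 to 120 N. Pads are 22 mm wide; open, the fingers measure 114 mm over their backs; the gripper's body (76 mm by 85 mm) begins 54 mm behind the grasp point. The pads swing forward as they close: fully open they stand 13 mm farther back than shut.
Start: joints at [1.073, 0.087, 1.371, -0, 1.684, -0.103], TCP at [0.212, 0.508, 0.231] pointing down, gripper open.
Joint ranges: [-3.1, 3.1], [-0.76, 2.03], [0.27, 2.55], [-1.08, 4.22], [0.17, 2.65], [-2.57, 2.57]. Speed limits (rad/s): [2.79, 2.79, 3.14, 3.14, 3.14, 3.14].

INTERFACE

Orientations are given as a unit quaternion [w, x, y, z].
In Python, from station import r gives the robot as it stands.
- The arm moves only by the tool step_arm, never from a script. Its argument "series" is a list of rows, each an object with "jaw": the finger opening in cm, from 0 to 8.54; "translation": the shift along the tool's x, y, z in cm, a list of three; "rot": the turn, a rotation vector about the tool's x, y, z in rad, a list of three. In form: [{"jaw": jaw, "translation": [tx, ty, tz], "rot": [wx, wy, wz]}, ...]. A call has 1 to 12 rows; each row is the pose to reach, as a shift and turn from the pose commanded when the call began, along the tool's axes at that moment; what a row does not reach only later rows make up. A row lasts 1/10 s, in which the tool goes at most 50 mm and 8.59 degrees, less where a joint would pass 70% of its speed; a pose out of reach is approached as far as the arm can. A call with a gripper value outside its range is refused whole. The fingers move at their own pace and stop on an object; "grip_force" is the grip in N (left out, the last holds). Time passes only in rows, so rows that repeat a pose let the fingers close. It gives the time, the measured TCP pose, the force and the opening at its end, in the units of the state.
- r.sense(): the state, without advancing time (a new reading comes with each control period).
- r.capture(name): name is "scene" or "top" or "wrist"; returns the picture (384x512x3 uint8, blue, green, red); there is no depth.
- r.calibration(name): a dict with "camera_matrix" (3x3 intrinsics, pixels), "distortion" ([k1, k2, p1, p2, k3] as OpenCV has them; the pictures are not rectified), "camera_from_world" (4x4, takes a point from world to camera coordinates). Camera axes: x right, y up, looking along -z (the intrinsics and any distortion apply to the point x, -y, -z); pixel columns grow to the right and rows downward; lengths in m; the calibration is good to about 2 mm. A picture is of the moment at which its call begins: read the wrist's pose just before it. calibration takes no time and is no camera call; for the wrist camera it gives the pose at the moment of the call.
- r.job_done(): hands the job in, once; it reports no verdict.
The state is a dict: "time": time; "q": joint angles; "qvel": joint speeds; "tau": joint torques, N m; "tcp_pos": TCP position; "tcp_rot": TCP orientation; "wrist_force": force on the tool from outside, world axes, zero at the start; "moment": the same for the moment, N m; "grip_width": finger opening in m.
Only numpy, scipy, OpenCV 4.12 (cv2) and the standard library are available. Lean on these libraries where they do the work, as an engineer would, in place of code of your own. Each camera call takes 0.05 s, during which the arm holds its last target. There are 200 camera calls.

## Working session

There is one attempt and no reset: what is moved stays moved. The work goes in short steps, Python scripts to look and compute and a tool call to move; the robot and the scene stay as the last step left them, time stands still between calls to the robot, and variables do not carry over. Pictures are saved under pics/ and viewed, about 12 in all and at most 16, crops included, and the job is handed in when it is done.

Besides the shell and the picture viewer there is one more tool, called in YAML: its name, and indented under it one key for each argument. step_arm: Moves the arm, as the interface text tells. Its arguments: {"type":"object","properties":{"series":{"type":"array"},"grip_force":{"type":"number"}},"required":["series"]}

```bash
ls; mkdir -p pics; python3 - <<'E'
from station import r
import cv2,numpy as np
print(r.sense()); print(r.grasp_offset)
for n in("scene","top","wrist"):
    c=r.calibration(n); print(n,np.round(c["camera_matrix"],1).tolist(),np.round(c["distortion"],3),np.round(c["camera_from_world"],3).tolist())
    cv2.imwrite(f"pics/{n}0.png",r.capture(n))
im=cv2.imread("pics/top0.png");cv2.imwrite("pics/top0b.png",cv2.resize(im,(800,600),interpolation=cv2.INTER_CUBIC))
E
```

```text
pics
{'time': 0.0, 'q': array([ 1.07289487e+00,  8.80004383e-02,  1.37233750e+00,  1.71008404e-05,
        1.68358831e+00, -1.03116792e-01]), 'qvel': array([ 7.49320747e-05, -1.38200452e-03,  2.50446481e-04,  9.51501436e-04,
       -1.58523306e-03, -8.27849273e-04]), 'tau': array([-6.30519935e-04, -3.51864767e+01, -3.13270605e+01, -2.97051456e-04,
        1.07150024e-02, -6.63298920e-06]), 'tcp_pos': array([0.21129381, 0.50723232, 0.23007207]), 'tcp_rot': array([ 5.36336748e-04,  8.32047409e-01,  5.54703297e-01, -1.03625417e-03]), 'wrist_force': array([0.53413181, 0.10711133, 0.41390537]), 'moment': array([-0.00035922,  0.00344684,  0.04231667]), 'grip_width': 0.0852525057304579}
0.0187
scene [[369.4, 0.0, 253.2], [0.0, 369.4, 184.7], [0.0, 0.0, 1.0]] [0.038 0.    0.    0.    0.   ] [[-0.713, 0.701, 0.021, 0.391], [-0.417, -0.447, 0.791, 0.157], [0.564, 0.555, 0.611, -1.24], [0.0, 0.0, 0.0, 1.0]]
top [[435.6, 0.0, 258.5], [0.0, 435.6, 187.0], [0.0, 0.0, 1.0]] [-0.051  0.     0.     0.     0.   ] [[0.028, -1.0, -0.005, -0.009], [0.989, 0.027, 0.144, -0.559], [-0.144, -0.009, 0.99, -0.938], [0.0, 0.0, 0.0, 1.0]]
wrist [[288.0, 0.0, 257.3], [0.0, 288.0, 190.2], [0.0, 0.0, 1.0]] [-0.001  0.     0.     0.     0.   ] [[0.385, 0.923, -0.002, -0.549], [-0.89, 0.37, -0.266, 0.035], [-0.245, 0.104, 0.964, -0.378], [0.0, 0.0, 0.0, 1.0]]
```

View pics/top0b.png

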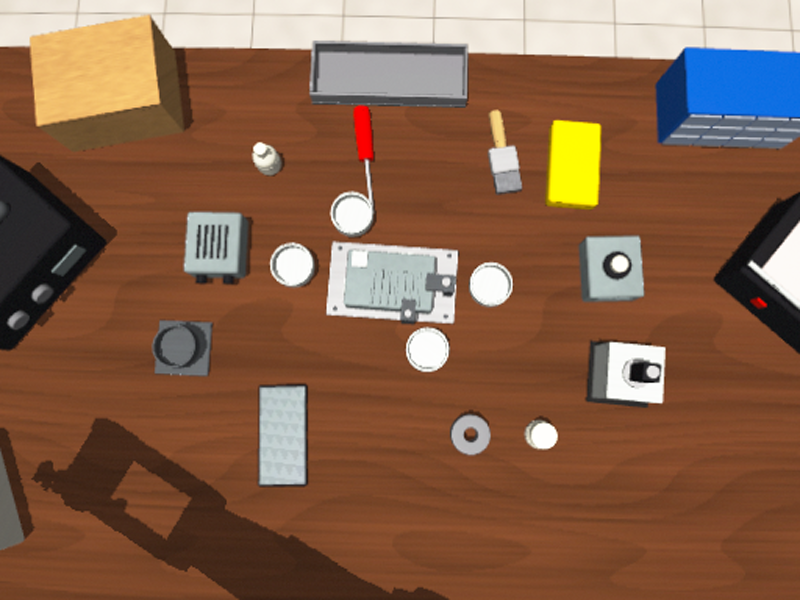

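View pics/scene0.png

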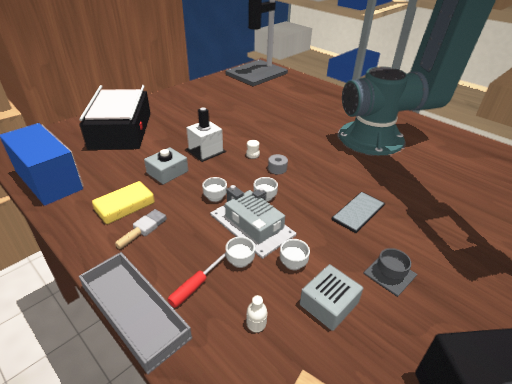

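The top view shows four cups at about (352,213), (293,265), (491,284), (428,350) in the 800-px picture. The cup stand is at (178,345), the probe stand at (628,372), the store key at (618,263) and the casting at (390,280). The scene view agrees and shows no fifth cup.

```bash
cat > h.py <<'E'
import cv2,numpy as np
from station import r
from scipy.spatial.transform import Rotation as R
def cal(n):
    c=r.calibration(n);return [np.array(c[k],float) for k in("camera_matrix","distortion","camera_from_world")]
def px2w(c,uv,z):
    K,D,T=c; p=cv2.undistortPoints(np.array(uv,float).reshape(-1,1,2),K,D).reshape(-1,2)
    d=np.c_[p[:,0],-p[:,1],-np.ones(len(p))]@T[:3,:3]; o=-T[:3,:3].T@T[:3,3]
    return o+d*((z-o[2])/d[:,2])[:,None]
def w2px(c,P):
    K,D,T=c; q=np.atleast_2d(P)@T[:3,:3].T+T[:3,3]; q=q*[1,-1,-1]
    return cv2.projectPoints(q,np.zeros(3),np.zeros(3),K,D)[0].reshape(-1,2)
def rect(c,im,x0,x1,y0,y1,z,s=2000):
    """orthophoto of plane z: rows = x descending, cols = y descending, s px/m"""
    xs=np.arange(x1,x0,-1/s);ys=np.arange(y1,y0,-1/s);X,Y=np.meshgrid(xs,ys,indexing='ij')
    uv=w2px(c,np.c_[X.ravel(),Y.ravel(),np.full(X.size,z)]).reshape(*X.shape,2).astype(np.float32)
    return cv2.remap(im,uv[...,0],uv[...,1],cv2.INTER_LINEAR)
def toq(yaw):
    "tool pointing down, tool x at world yaw"
    x=np.array([np.cos(yaw),np.sin(yaw),0]);z=np.array([0,0,-1.]);return R.from_matrix(np.c_[x,np.cross(z,x),z])
def delta(pos,yaw):
    s=r.sense();q=s["tcp_rot"];c=R.from_quat([q[1],q[2],q[3],q[0]])
    t=c.inv().apply(np.array(pos)-s["tcp_pos"])*100
    rv=(c.inv()*toq(yaw)).as_rotvec()
    print("translation",np.round(t,2),"rot",np.round(rv,3))
def yaw():
    q=r.sense()["tcp_rot"];x=R.from_quat([q[1],q[2],q[3],q[0]]).apply([1,0,0]);return np.arctan2(x[1],x[0])
E
python3 - <<'E'
from h import *
im=cv2.imread("pics/top0.png");c=cal("top")
def show(n,uv,z): print(n,np.round(px2w(c,np.array(uv)/1.5625-0.18,z),3).tolist())
show("cups",[(352,213),(293,265),(491,284),(428,350)],.042)
show("stand",[(178,345)],.048);show("key",[(618,263)],.068)
show("plate",[(333,242),(458,249),(453,323),(327,315)],.008)
show("probe top",[(652,372)],.14);show("pst",[(608,344),(665,348),(662,404),(606,401)],.08)
show("ctrl",[(585,237),(641,237),(643,294),(586,299)],.05)
# refined cup circles on ortho at rim height
o=rect(c,im,.2,.65,-.3,.35,.042);g=cv2.cvtColor(o,cv2.COLOR_BGR2GRAY)
C=cv2.HoughCircles(cv2.GaussianBlur(g,(0,0),2),cv2.HOUGH_GRADIENT,1,80,param1=80,param2=22,minRadius=57,maxRadius=67)
print([(round(.65-b/2000,4),round(.35-a/2000,4),rr) for a,b,rr in C[0]])
cv2.imwrite("pics/o.png",cv2.resize(o,(800,554)))
E
```

```text
cups [[0.674, 0.086, 0.042], [0.595, 0.168, 0.042], [0.575, -0.118, 0.042], [0.478, -0.03, 0.042]]
stand [[0.474, 0.326, 0.048]]
key [[0.606, -0.294, 0.068]]
plate [[0.638, 0.116, 0.008], [0.632, -0.072, 0.008], [0.521, -0.067, 0.008], [0.527, 0.12, 0.008]]
probe top [[0.451, -0.313, 0.14]]
pst [[0.49, -0.275, 0.08], [0.486, -0.353, 0.08], [0.41, -0.348, 0.08], [0.413, -0.271, 0.08]]
ctrl [[0.646, -0.252, 0.05], [0.648, -0.334, 0.05], [0.565, -0.335, 0.05], [0.556, -0.253, 0.05]]
[(np.float32(0.5967), np.float32(0.1718), np.float32(63.1)), (np.float32(0.4788), np.float32(-0.0283), np.float32(61.8)), (np.float32(0.5752), np.float32(-0.1183), np.float32(62.8)), (np.float32(0.4738), np.float32(0.3352), np.float32(63.1)), (np.float32(0.3597), np.float32(-0.0938), np.float32(58.7))]
```

```bash
python3 - <<'E'
from h import *
delta([.474,.330,.25],np.pi/2)
c=cal("wrist");T=c[2];print("cam",-T[:3,:3].T@T[:3,3], "fwd",-T[2,:3])
E
```

```text
translation [-6.27 31.06 -1.95] rot [-0.     0.002 -0.395]
cam [0.14962597 0.53342062 0.37293327] fwd [ 0.24540404 -0.10392013 -0.96383477]
```

step_arm:
  series:
    - {"jaw": 8.54, "translation": [-6.27, 31.06, -1.95], "rot": [0, 0, -0.395]}
    - {"jaw": 8.54, "translation": [-6.27, 31.06, -1.95], "rot": [0, 0, -0.395]}
    - {"jaw": 8.54, "translation": [-6.27, 31.06, -1.95], "rot": [0, 0, -0.395]}
    - {"jaw": 8.54, "translation": [-6.27, 31.06, -1.95], "rot": [0, 0, -0.395]}
    - {"jaw": 8.54, "translation": [-6.27, 31.06, -1.95], "rot": [0, 0, -0.395]}
    - {"jaw": 8.54, "translation": [-6.27, 31.06, -1.95], "rot": [0, 0, -0.395]}
    - {"jaw": 8.54, "translation": [-6.27, 31.06, -1.95], "rot": [0, 0, -0.395]}
    - {"jaw": 8.54, "translation": [-6.27, 31.06, -1.95], "rot": [0, 0, -0.395]}
    - {"jaw": 8.54, "translation": [-6.27, 31.06, -1.95], "rot": [0, 0, -0.395]}

```text
time: 1.05
tcp_pos: [0.4742, 0.33, 0.2502]
tcp_rot: [-0.001, 0.707, 0.707, -0.001]
wrist_force: [-0.2, -0.4, -0.5]
grip_width: 0.0854
```

```bash
cat >> h.py <<'E'
def circ(n,cx,cy,z,rad=.031,w=.06,save=None,s=4000):
    "circle of given radius near (cx,cy) in plane z"
    c=cal(n);o=rect(c,r.capture(n),cx-w,cx+w,cy-w,cy+w,z,s)
    g=cv2.GaussianBlur(cv2.cvtColor(o,cv2.COLOR_BGR2GRAY),(0,0),3)
    C=cv2.HoughCircles(g,cv2.HOUGH_GRADIENT,1,20,param1=40,param2=15,minRadius=int(rad*s*.94),maxRadius=int(rad*s*1.06))
    out=[] if C is None else [(round(cx+w-b/s,4),round(cy+w-a/s,4),round(q/s,4)) for a,b,q in C[0][:3].astype(float)]
    if save:
        for a,b,q in ([] if C is None else C[0][:1].astype(int)): cv2.circle(o,(int(a),int(b)),int(q),(0,0,255),1)
        cv2.imwrite(save,o)
    return out
E
python3 - <<'E'
from h import *
print(r.sense()["tcp_pos"],yaw(),r.sense()["wrist_force"])
cv2.imwrite("pics/w1.png",r.capture("wrist"))
print(circ("wrist",.474,.33,.048,save="pics/w1o.png"),circ("top",.474,.33,.048))
for p in[(.674,.086),(.595,.17),(.575,-.118),(.478,-.03)]: print(circ("top",*p,.042))
cv2.imwrite("pics/w1c.png",np.hstack([cv2.imread("pics/w1.png"),cv2.resize(cv2.imread("pics/w1o.png"),(288,384))]))
E
```

```text
[0.47420391 0.32998519 0.25016201] 1.5697039215587019 [-0.2452836  -0.42476014 -0.46730681]
[(np.float64(0.4726), np.float64(0.3334), np.float64(0.0301))] [(np.float64(0.4744), np.float64(0.3316), np.float64(0.0294))]
[(np.float64(0.6759), np.float64(0.0871), np.float64(0.0312)), (np.float64(0.6714), np.float64(0.0894), np.float64(0.032))]
[(np.float64(0.5969), np.float64(0.1719), np.float64(0.0315)), (np.float64(0.5951), np.float64(0.1666), np.float64(0.0326))]
[(np.float64(0.5761), np.float64(-0.1181), np.float64(0.0312)), (np.float64(0.5711), np.float64(-0.1169), np.float64(0.0318))]
[(np.float64(0.4779), np.float64(-0.0281), np.float64(0.0304))]
```

View pics/w1c.png

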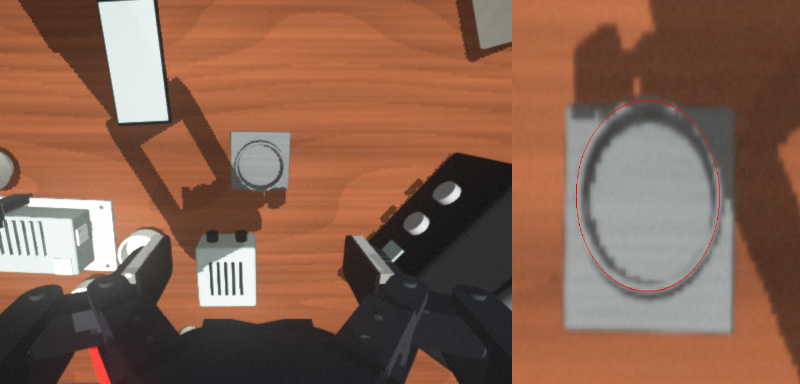

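The wrist view shows the stand at (260,162), directly below the tool. Its centre is about (0.473, 0.3325). Next is the cup next to the screwdriver.

```bash
python3 - <<'E'
from h import *
delta([.675,.087,.20],np.pi/2)
E
```

```text
translation [-24.45  20.12   5.09] rot [ 0.    -0.     0.002]
```

step_arm:
  series:
    - {"jaw": 8.54, "translation": [-24.4, 20.1, 5], "rot": [0, 0, 0]}
    - {"jaw": 8.54, "translation": [-24.4, 20.1, 5], "rot": [0, 0, 0]}
    - {"jaw": 8.54, "translation": [-24.4, 20.1, 5], "rot": [0, 0, 0]}
    - {"jaw": 8.54, "translation": [-24.4, 20.1, 5], "rot": [0, 0, 0]}
    - {"jaw": 8.54, "translation": [-24.4, 20.1, 5], "rot": [0, 0, 0]}
    - {"jaw": 8.54, "translation": [-24.4, 20.1, 5], "rot": [0, 0, 0]}
    - {"jaw": 8.54, "translation": [-24.4, 20.1, 5], "rot": [0, 0, 0]}
    - {"jaw": 8.54, "translation": [-24.4, 20.1, 5], "rot": [0, 0, 0]}
    - {"jaw": 8.54, "translation": [-24.4, 20.1, 5], "rot": [0, 0, 0]}

```text
time: 2.3
tcp_pos: [0.6748, 0.0873, 0.2007]
tcp_rot: [-0.001, 0.707, 0.707, 0.0]
wrist_force: [-0.0, -0.1, 0.4]
grip_width: 0.0855
```

```bash
python3 - <<'E'
from h import *
print(circ("wrist",.675,.087,.042,save="pics/w2o.png"))
im=r.capture("wrist")
cv2.imwrite("pics/w2c.png",np.hstack([im,cv2.resize(cv2.imread("pics/w2o.png"),(288,288))[:,:] if 0 else cv2.copyMakeBorder(cv2.resize(cv2.imread("pics/w2o.png"),(288,288)),0,96,0,0,0)]))
delta([.675,.087,.014],np.pi/2)
E
```

```text
[(np.float64(0.6756), np.float64(0.0876), np.float64(0.0309))]
translation [-0.15  0.03 18.78] rot [ 0.001 -0.001  0.003]
```

View pics/w2c.png

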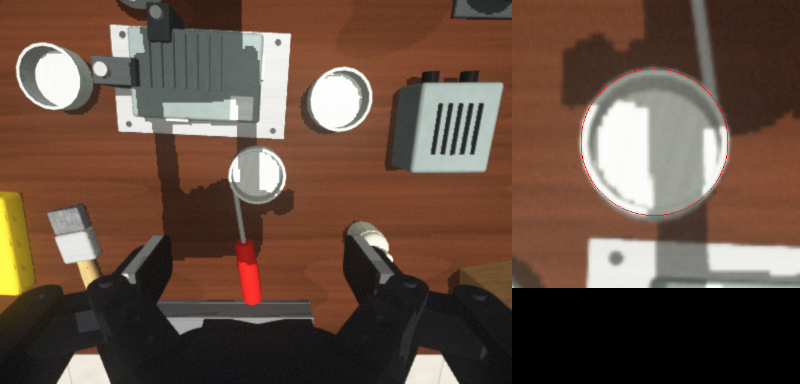

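The cup fit is clean at (0.6755, 0.0875), and the finger sites are clear of the screwdriver and casting.

step_arm:
  series:
    - {"jaw": 8.54, "translation": [0.0, 0.05, 5], "rot": [0, 0, 0]}
    - {"jaw": 8.54, "translation": [0.0, 0.05, 10], "rot": [0, 0, 0]}
    - {"jaw": 8.54, "translation": [0.0, 0.05, 14], "rot": [0, 0, 0]}
    - {"jaw": 8.54, "translation": [0.0, 0.05, 17], "rot": [0, 0, 0]}
    - {"jaw": 8.54, "translation": [0.0, 0.05, 18.7], "rot": [0, 0, 0]}
    - {"jaw": 8.54, "translation": [0.0, 0.05, 18.7], "rot": [0, 0, 0]}
    - {"jaw": 5, "translation": [0.0, 0.05, 18.7], "rot": [0, 0, 0]}
    - {"jaw": 5, "translation": [0.0, 0.05, 18.7], "rot": [0, 0, 0]}
    - {"jaw": 5, "translation": [0.0, 0.05, 18.7], "rot": [0, 0, 0]}
    - {"jaw": 5, "translation": [0.0, 0.05, 18.7], "rot": [0, 0, 0]}
    - {"jaw": 5, "translation": [0.0, 0.05, 18.7], "rot": [0, 0, 0]}
    - {"jaw": 5, "translation": [0.0, 0.05, 18.7], "rot": [0, 0, 0]}
  grip_force: 40

```text
time: 3.6
tcp_pos: [0.6781, 0.0868, 0.0177]
tcp_rot: [0.002, 0.707, 0.707, 0.003]
wrist_force: [-0.4, 0.7, 6.6]
grip_width: 0.0611
```

step_arm:
  series:
    - {"jaw": 5, "translation": [0, 0, -2], "rot": [0, 0, 0]}
    - {"jaw": 5, "translation": [0, 0, -6], "rot": [0, 0, 0]}
    - {"jaw": 5, "translation": [0, 0, -11], "rot": [0, 0, 0]}
    - {"jaw": 5, "translation": [0, 0, -16], "rot": [0, 0, 0]}
    - {"jaw": 5, "translation": [0, 0, -18], "rot": [0, 0, 0]}
    - {"jaw": 5, "translation": [0, 0, -18], "rot": [0, 0, 0]}
    - {"jaw": 5, "translation": [0, 0, -18], "rot": [0, 0, 0]}

```text
time: 4.3
tcp_pos: [0.6754, 0.0863, 0.1933]
tcp_rot: [-0.0, 0.707, 0.707, -0.0]
wrist_force: [-0.9, -0.4, -2.6]
grip_width: 0.0612
```

```bash
python3 - <<'E'
from h import *
print(r.sense()["wrist_force"],r.sense()["grip_width"])
a=r.capture("scene");b=r.capture("wrist")
cv2.imwrite("pics/w3.png",np.hstack([cv2.resize(a[130:290,150:350],(400,320)),cv2.resize(b,(400,300),interpolation=cv2.INTER_AREA)[:,:].copy() if 0 else cv2.copyMakeBorder(cv2.resize(b,(400,300)),0,20,0,0,0)]))
delta([.473,.3325,.197],np.pi/2)
E
```

```text
[-0.91944583 -0.40044463 -2.62214237] 0.06117855238052029
translation [ 24.63 -20.14  -0.57] rot [-0.006  0.     0.   ]
```

View pics/w3.png

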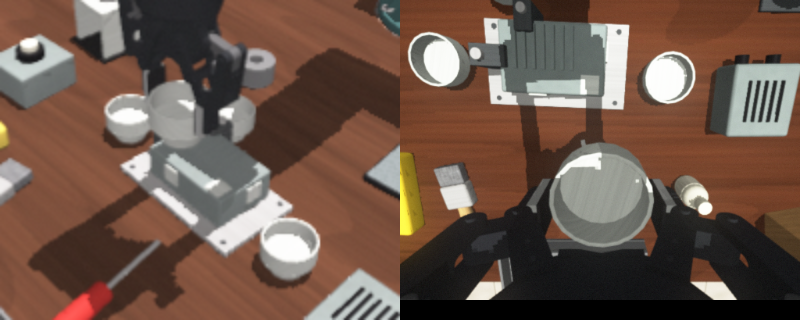

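```bash
cat >> h.py <<'E'
def held(rim):
    p=r.sense()["tcp_pos"];print("tcp",p.round(4))
    for d in(-.004,0,.004): print(d,[np.round(np.array(q)-[p[0],p[1],0],4).tolist() for q in circ("wrist",p[0],p[1],p[2]+rim+d)])
E
python3 -c "
from h import *
held(.0243)"
```

```text
tcp [0.6743 0.0862 0.1902]
-0.004 [[-0.0001, 0.0014, 0.0301], [-0.0006, -0.0036, 0.0323], [-0.0146, 0.0037, 0.0304]]
0 [[-0.0016, 0.0002, 0.0304], [-0.0043, -0.0041, 0.0326]]
0.004 [[-0.0038, -0.0001, 0.0296], [-0.0058, -0.0051, 0.0323], [-0.0083, 0.0027, 0.032]]
```

```bash
python3 -c "
from h import *
r.capture('wrist');s=r.sense();print(s['tcp_pos'],s['wrist_force'],s['qvel'].round(3))
delta([.475,.3325,.19],np.pi/2)"
```

```text
[0.67490171 0.08636344 0.19130867] [-0.68485568  0.09777489 -1.90484085] [ 0.    -0.008 -0.014 -0.     0.002  0.001]
translation [ 24.62 -19.98   0.21] rot [-0.004  0.     0.   ]
```

step_arm:
  series:
    - {"jaw": 5, "translation": [24.6, -20, 0], "rot": [0, 0, 0]}
    - {"jaw": 5, "translation": [24.6, -20, 0], "rot": [0, 0, 0]}
    - {"jaw": 5, "translation": [24.6, -20, 0], "rot": [0, 0, 0]}
    - {"jaw": 5, "translation": [24.6, -20, 0], "rot": [0, 0, 0]}
    - {"jaw": 5, "translation": [24.6, -20, 0], "rot": [0, 0, 0]}
    - {"jaw": 5, "translation": [24.6, -20, 0], "rot": [0, 0, 0]}
    - {"jaw": 5, "translation": [24.6, -20, 0], "rot": [0, 0, 0]}
    - {"jaw": 5, "translation": [24.6, -20, 0], "rot": [0, 0, 0]}
    - {"jaw": 5, "translation": [24.6, -20, 0], "rot": [0, 0, 0]}
    - {"jaw": 5, "translation": [24.6, -20, 10], "rot": [0, 0, 0]}
    - {"jaw": 5, "translation": [24.6, -20, 10], "rot": [0, 0, 0]}
    - {"jaw": 5, "translation": [24.6, -20, 10], "rot": [0, 0, 0]}

```text
time: 5.8
tcp_pos: [0.4704, 0.327, 0.0836]
tcp_rot: [-0.003, 0.708, 0.706, -0.01]
wrist_force: [-1.1, -0.8, -2.7]
grip_width: 0.0616
```

```bash
python3 -c "
from h import *
s=r.sense();print(s['wrist_force'],s['grip_width'])
delta([.475,.3325,.048],np.pi/2);held(.0243)
im=r.capture('wrist');cv2.imwrite('pics/w4.png',im)"
```

```text
[-1.10661676 -0.83910122 -2.65973282] 0.06163286569888534
translation [0.59 0.52 3.54] rot [-0.018  0.011 -0.003]
tcp [0.4704 0.327  0.0836]
-0.004 [[0.0007, -0.0004, 0.0312], [-0.0066, 0.0018, 0.0301], [-0.0138, -0.0044, 0.0304]]
0 [[0.0039, 0.0016, 0.032], [-0.0098, -0.0044, 0.0315], [-0.0026, 0.0031, 0.031]]
0.004 [[0.0069, 0.0036, 0.032], [-0.0081, 0.0078, 0.0309]]
```

View pics/w4.png

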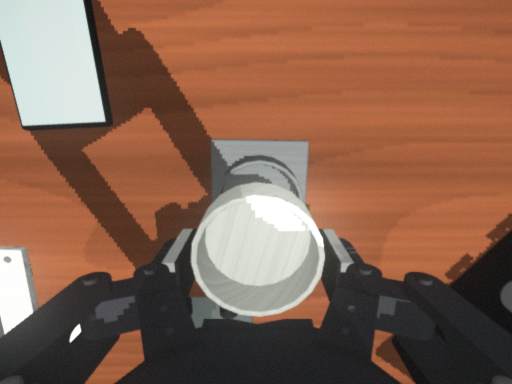

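The picture shows the cup held upright, slightly off the stand (ring visible behind it at about (262,170)). I'll let the arm settle before going down.

step_arm:
  series:
    - {"jaw": 5, "translation": [0, 0, 0], "rot": [0, 0, 0]}
    - {"jaw": 5, "translation": [0, 0, 0], "rot": [0, 0, 0]}
    - {"jaw": 5, "translation": [0, 0, 0], "rot": [0, 0, 0]}
    - {"jaw": 5, "translation": [0, 0, 0], "rot": [0, 0, 0]}

```text
time: 6.4
tcp_pos: [0.476, 0.3327, 0.0947]
tcp_rot: [0.0, 0.707, 0.707, 0.001]
wrist_force: [0.5, 0.4, -1.2]
grip_width: 0.0617
```

```bash
python3 -c "
from h import *
s=r.sense();print(s['wrist_force'],s['qvel'].round(3))
delta([.475,.3325,.048],np.pi/2);
p=s['tcp_pos']
for d in (-.006,0,.006):print(circ('wrist',p[0],p[1],p[2]+.0243+d))
print(circ('wrist',.473,.3325,.048))"
```

```text
[ 0.5481285   0.38637166 -1.16419906] [ 0.     0.005  0.008  0.     0.001 -0.001]
translation [-0.02 -0.1   4.67] rot [ 0.001 -0.001  0.   ]
[(np.float64(0.4778), np.float64(0.3325), np.float64(0.0292)), (np.float64(0.4631), np.float64(0.326), np.float64(0.032)), (np.float64(0.4728), np.float64(0.3333), np.float64(0.0318))]
[(np.float64(0.4741), np.float64(0.3325), np.float64(0.0303)), (np.float64(0.4693), np.float64(0.3343), np.float64(0.0318)), (np.float64(0.4603), np.float64(0.3265), np.float64(0.0301))]
[(np.float64(0.4698), np.float64(0.3315), np.float64(0.0295)), (np.float64(0.4666), np.float64(0.3365), np.float64(0.0318)), (np.float64(0.4646), np.float64(0.3293), np.float64(0.0323))]
[(np.float64(0.4744), np.float64(0.3311), np.float64(0.0304))]
```

step_arm:
  series:
    - {"jaw": 5, "translation": [0, -0.1, 1], "rot": [0, 0, 0]}
    - {"jaw": 5, "translation": [0, -0.1, 2], "rot": [0, 0, 0]}
    - {"jaw": 5, "translation": [0, -0.1, 2.8], "rot": [0, 0, 0]}
    - {"jaw": 5, "translation": [0, -0.1, 3.4], "rot": [0, 0, 0]}
    - {"jaw": 5, "translation": [0, -0.1, 3.8], "rot": [0, 0, 0]}
    - {"jaw": 5, "translation": [0, -0.1, 4.2], "rot": [0, 0, 0]}
    - {"jaw": 5, "translation": [0, -0.1, 4.5], "rot": [0, 0, 0]}
    - {"jaw": 5, "translation": [0, -0.1, 4.6], "rot": [0, 0, 0]}
    - {"jaw": 5, "translation": [0, -0.1, 4.6], "rot": [0, 0, 0]}
    - {"jaw": 5, "translation": [0, -0.1, 4.6], "rot": [0, 0, 0]}
    - {"jaw": 5, "translation": [0, -0.1, 4.6], "rot": [0, 0, 0]}

```text
time: 7.7
tcp_pos: [0.4748, 0.3325, 0.0481]
tcp_rot: [0.0, 0.707, 0.707, 0.0]
wrist_force: [0.4, -0.3, -1.3]
grip_width: 0.0616
```

step_arm:
  series:
    - {"jaw": 8.54, "translation": [0, 0, 0], "rot": [0, 0, 0]}
    - {"jaw": 8.54, "translation": [0, 0, 0], "rot": [0, 0, 0]}
    - {"jaw": 8.54, "translation": [0, 0, 0], "rot": [0, 0, 0]}
    - {"jaw": 8.54, "translation": [0, 0, 0], "rot": [0, 0, 0]}
    - {"jaw": 8.54, "translation": [0, 0, -2], "rot": [0, 0, 0]}
    - {"jaw": 8.54, "translation": [0, 0, -5], "rot": [0, 0, 0]}
    - {"jaw": 8.54, "translation": [0, 0, -10], "rot": [0, 0, 0]}
    - {"jaw": 8.54, "translation": [0, 0, -15], "rot": [0, 0, 0]}
    - {"jaw": 8.54, "translation": [0, 0, -18], "rot": [0, 0, 0]}
    - {"jaw": 8.54, "translation": [0, 0, -20], "rot": [0, 0, 0]}
    - {"jaw": 8.54, "translation": [0, 0, -20], "rot": [0, 0, 0]}
    - {"jaw": 8.54, "translation": [0, 0, -20], "rot": [0, 0, 0]}

```text
time: 8.9
tcp_pos: [0.4745, 0.3323, 0.2473]
tcp_rot: [-0.0, 0.707, 0.707, -0.0]
wrist_force: [0.5, 0.4, -0.8]
grip_width: 0.0852
```

```bash
python3 - <<'E'
from h import *
print("stack",circ("wrist",.473,.3325,.072,save="pics/s1.png"),circ("top",.473,.3325,.072))
for p in[(.597,.17),(.575,-.118),(.478,-.029)]: print(circ("top",*p,.042))
delta([.597,.171,.20],0)
E
```

```text
stack [(np.float64(0.4726), np.float64(0.3334), np.float64(0.0318)), (np.float64(0.4706), np.float64(0.3276), np.float64(0.0323))] [(np.float64(0.4734), np.float64(0.3321), np.float64(0.0311)), (np.float64(0.4716), np.float64(0.3269), np.float64(0.032))]
[(np.float64(0.5966), np.float64(0.1719), np.float64(0.0315))]
[(np.float64(0.5761), np.float64(-0.1181), np.float64(0.0312)), (np.float64(0.5724), np.float64(-0.1141), np.float64(0.0326))]
[(np.float64(0.4789), np.float64(-0.0286), np.float64(0.0315))]
translation [-16.1   12.31   4.56] rot [-1.000e-03  4.000e-03  1.571e+00]
```

View pics/s1.png

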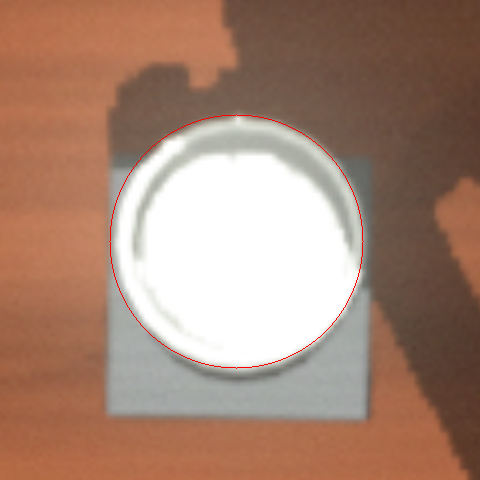

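The first cup is nested squarely, rim at about (0.473, 0.333). Next is cup 2, with the jaws along x to stay clear of the power supply.

step_arm:
  series:
    - {"jaw": 8.54, "translation": [-3, 2.3, 0.8], "rot": [0, 0, 0.14]}
    - {"jaw": 8.54, "translation": [-6, 4.6, 1.6], "rot": [0, 0, 0.28]}
    - {"jaw": 8.54, "translation": [-9, 6.9, 2.4], "rot": [0, 0, 0.42]}
    - {"jaw": 8.54, "translation": [-12, 9.2, 3.2], "rot": [0, 0, 0.56]}
    - {"jaw": 8.54, "translation": [-15, 11.5, 4], "rot": [0, 0, 0.7]}
    - {"jaw": 8.54, "translation": [-16.1, 12.3, 4.6], "rot": [0, 0, 0.84]}
    - {"jaw": 8.54, "translation": [-16.1, 12.3, 4.6], "rot": [0, 0, 0.98]}
    - {"jaw": 8.54, "translation": [-16.1, 12.3, 4.6], "rot": [0, 0, 1.12]}
    - {"jaw": 8.54, "translation": [-16.1, 12.3, 4.6], "rot": [0, 0, 1.26]}
    - {"jaw": 8.54, "translation": [-16.1, 12.3, 4.6], "rot": [0, 0, 1.4]}
    - {"jaw": 8.54, "translation": [-16.1, 12.3, 4.6], "rot": [0, 0, 1.5]}
    - {"jaw": 8.54, "translation": [-16.1, 12.3, 4.6], "rot": [0, 0, 1.57]}

```text
time: 10.35
tcp_pos: [0.5973, 0.1713, 0.2006]
tcp_rot: [0.0, 1.0, -0.001, -0.001]
wrist_force: [-0.2, 0.3, 0.1]
grip_width: 0.0853
```

step_arm:
  series:
    - {"jaw": 8.54, "translation": [0, 0, 0], "rot": [0, 0, 0]}
    - {"jaw": 8.54, "translation": [0, 0, 0], "rot": [0, 0, 0]}
    - {"jaw": 8.54, "translation": [0, 0, 0], "rot": [0, 0, 0]}

```text
time: 10.65
tcp_pos: [0.5975, 0.1714, 0.2014]
tcp_rot: [0.0, 1.0, 0.001, -0.0]
wrist_force: [0.1, 0.1, 0.4]
grip_width: 0.0854
```

```bash
python3 - <<'E'
from h import *
q=circ("wrist",.597,.171,.042);print(q,circ("top",.597,.171,.042),yaw())
delta([q[0][0],q[0][1],.014],0)
E
```

```text
[(np.float64(0.5969), np.float64(0.1726), np.float64(0.031))] [(np.float64(0.5961), np.float64(0.1726), np.float64(0.0323))] 0.0015979594853502202
translation [-0.07 -0.12 18.77] rot [-0.     0.     0.002]
```

step_arm:
  series:
    - {"jaw": 8.54, "translation": [-0.1, -0.1, 5], "rot": [0, 0, 0]}
    - {"jaw": 8.54, "translation": [-0.1, -0.1, 10], "rot": [0, 0, 0]}
    - {"jaw": 8.54, "translation": [-0.1, -0.1, 14], "rot": [0, 0, 0]}
    - {"jaw": 8.54, "translation": [-0.1, -0.1, 17], "rot": [0, 0, 0]}
    - {"jaw": 8.54, "translation": [-0.1, -0.1, 18.7], "rot": [0, 0, 0]}
    - {"jaw": 8.54, "translation": [-0.1, -0.1, 18.7], "rot": [0, 0, 0]}
    - {"jaw": 8.54, "translation": [-0.1, -0.1, 18.7], "rot": [0, 0, 0]}
    - {"jaw": 5, "translation": [-0.1, -0.1, 18.7], "rot": [0, 0, 0]}
    - {"jaw": 5, "translation": [-0.1, -0.1, 18.7], "rot": [0, 0, 0]}
    - {"jaw": 5, "translation": [-0.1, -0.1, 18.7], "rot": [0, 0, 0]}
    - {"jaw": 5, "translation": [-0.1, -0.1, 18.7], "rot": [0, 0, 0]}
    - {"jaw": 5, "translation": [-0.1, -0.1, 18.7], "rot": [0, 0, 0]}
  grip_force: 40

```text
time: 11.95
tcp_pos: [0.5985, 0.1728, 0.0178]
tcp_rot: [-0.001, 1.0, 0.001, 0.003]
wrist_force: [-0.2, 0.2, 6.3]
grip_width: 0.0614
```

step_arm:
  series:
    - {"jaw": 5, "translation": [0, 0, 0], "rot": [0, 0, 0]}
    - {"jaw": 5, "translation": [0, 0, 0], "rot": [0, 0, 0]}

```text
time: 12.15
tcp_pos: [0.5985, 0.1728, 0.0177]
tcp_rot: [-0.001, 1.0, 0.001, 0.003]
wrist_force: [-1.2, -0.5, 6.3]
grip_width: 0.0618
```

step_arm:
  series:
    - {"jaw": 5, "translation": [0, 0, -2], "rot": [0, 0, 0]}
    - {"jaw": 5, "translation": [0, 0, -6], "rot": [0, 0, 0]}
    - {"jaw": 5, "translation": [0, 0, -11], "rot": [0, 0, 0]}
    - {"jaw": 5, "translation": [0, 0, -16], "rot": [0, 0, 0]}
    - {"jaw": 5, "translation": [-1, -1.3, -18], "rot": [0, 0, 0]}
    - {"jaw": 5, "translation": [-3, -4, -18.6], "rot": [0, 0, 0]}
    - {"jaw": 5, "translation": [-6, -8, -18.6], "rot": [0, 0, 0]}
    - {"jaw": 5, "translation": [-9, -12, -18.6], "rot": [0, 0, 0]}
    - {"jaw": 5, "translation": [-11, -14.5, -18.6], "rot": [0, 0, 0]}
    - {"jaw": 5, "translation": [-12, -15.7, -18.6], "rot": [0, 0, 0]}
    - {"jaw": 5, "translation": [-12.3, -16, -18.6], "rot": [0, 0, 0]}
    - {"jaw": 5, "translation": [-12.3, -16, -18.6], "rot": [0, 0, 0]}

```text
time: 13.35
tcp_pos: [0.4738, 0.3319, 0.2008]
tcp_rot: [0.0, 1.0, 0.001, 0.0]
wrist_force: [-0.3, -0.1, -1.2]
grip_width: 0.061
```

step_arm:
  series:
    - {"jaw": 5, "translation": [0, 0, 2], "rot": [0, 0, 0]}
    - {"jaw": 5, "translation": [0, 0, 5], "rot": [0, 0, 0]}
    - {"jaw": 5, "translation": [0, 0, 7], "rot": [0, 0, 0]}
    - {"jaw": 5, "translation": [0, 0, 7], "rot": [0, 0, 0]}
    - {"jaw": 5, "translation": [0, 0, 7], "rot": [0, 0, 0]}
    - {"jaw": 5, "translation": [0, 0, 7], "rot": [0, 0, 0]}
    - {"jaw": 5, "translation": [0, 0, 7], "rot": [0, 0, 0]}

```text
time: 14.05
tcp_pos: [0.4748, 0.3325, 0.1329]
tcp_rot: [-0.001, 1.0, 0.0, 0.002]
wrist_force: [0.7, 0.6, -1.4]
grip_width: 0.0612
```

```bash
python3 - <<'E'
from h import *
held(.0243); delta([.4735,.3325,.072],0)
E
```

```text
tcp [0.4748 0.3325 0.1329]
-0.004 [[0.0001, -0.0027, 0.0318]]
0 [[0.0001, -0.0004, 0.0304], [0.0004, 0.0046, 0.0312]]
0.004 [[0.0001, 0.0018, 0.0292], [-0.0001, 0.0071, 0.0301]]
translation [-0.07  0.01  6.  ] rot [-0.001 -0.002  0.001]
```

step_arm:
  series:
    - {"jaw": 5, "translation": [-0.1, 0, 1], "rot": [0, 0, 0]}
    - {"jaw": 5, "translation": [-0.1, 0, 2], "rot": [0, 0, 0]}
    - {"jaw": 5, "translation": [-0.1, 0, 3], "rot": [0, 0, 0]}
    - {"jaw": 5, "translation": [-0.1, 0, 3.9], "rot": [0, 0, 0]}
    - {"jaw": 5, "translation": [-0.1, 0, 4.6], "rot": [0, 0, 0]}
    - {"jaw": 5, "translation": [-0.1, 0, 5.1], "rot": [0, 0, 0]}
    - {"jaw": 5, "translation": [-0.1, 0, 5.5], "rot": [0, 0, 0]}
    - {"jaw": 5, "translation": [-0.1, 0, 5.8], "rot": [0, 0, 0]}
    - {"jaw": 5, "translation": [-0.1, 0, 5.8], "rot": [0, 0, 0]}
    - {"jaw": 5, "translation": [-0.1, 0, 5.8], "rot": [0, 0, 0]}
    - {"jaw": 5, "translation": [-0.1, 0, 5.8], "rot": [0, 0, 0]}

```text
time: 15.3
tcp_pos: [0.4728, 0.3324, 0.0733]
tcp_rot: [-0.0, 1.0, 0.001, 0.0]
wrist_force: [0.4, 0.1, -1.0]
grip_width: 0.0613
```

Good. Now I'll release, rise, and head for cup 3.

step_arm:
  series:
    - {"jaw": 8.54, "translation": [0, 0, 0.1], "rot": [0, 0, 0]}
    - {"jaw": 8.54, "translation": [0, 0, 0.1], "rot": [0, 0, 0]}
    - {"jaw": 8.54, "translation": [0, 0, 0.1], "rot": [0, 0, 0]}
    - {"jaw": 8.54, "translation": [0, 0, 0.1], "rot": [0, 0, 0]}
    - {"jaw": 8.54, "translation": [0, 0, -2], "rot": [0, 0, 0]}
    - {"jaw": 8.54, "translation": [0, 0, -5], "rot": [0, 0, 0]}
    - {"jaw": 8.54, "translation": [0, 0, -10], "rot": [0, 0, 0]}
    - {"jaw": 8.54, "translation": [0, 0, -14], "rot": [0, 0, 0]}
    - {"jaw": 8.54, "translation": [0, 0, -17], "rot": [0, 0, 0]}
    - {"jaw": 8.54, "translation": [0, 0, -18], "rot": [0, 0, 0]}
    - {"jaw": 8.54, "translation": [0, 0, -18], "rot": [0, 0, 0]}
    - {"jaw": 8.54, "translation": [0, 0, -18], "rot": [0, 0, 0]}

```text
time: 16.5
tcp_pos: [0.4719, 0.3319, 0.2506]
tcp_rot: [0.001, 1.0, 0.0, -0.001]
wrist_force: [-0.8, 0.6, -0.2]
grip_width: 0.0856
```

```bash
python3 - <<'E'
from h import *
print("stack",circ("wrist",.473,.3325,.096,save="pics/s2.png"),circ("top",.473,.3325,.096))
for p in[(.575,-.118),(.478,-.029)]: print(circ("top",*p,.042))
delta([.576,-.118,.20],0)
E
```

```text
stack [(np.float64(0.4729), np.float64(0.3326), np.float64(0.0312)), (np.float64(0.4756), np.float64(0.3389), np.float64(0.0298)), (np.float64(0.4689), np.float64(0.3364), np.float64(0.0326))] [(np.float64(0.4734), np.float64(0.3316), np.float64(0.031)), (np.float64(0.4751), np.float64(0.3269), np.float64(0.0318))]
[(np.float64(0.5759), np.float64(-0.1179), np.float64(0.0312)), (np.float64(0.5709), np.float64(-0.1161), np.float64(0.0323))]
[(np.float64(0.4789), np.float64(-0.0286), np.float64(0.0315))]
translation [10.39 44.99  5.09] rot [0.002 0.004 0.001]
```

step_arm:
  series:
    - {"jaw": 8.54, "translation": [0.9, 4, 0], "rot": [0, 0, 0]}
    - {"jaw": 8.54, "translation": [2, 8.5, 0], "rot": [0, 0, 0]}
    - {"jaw": 8.54, "translation": [3, 13, 0], "rot": [0, 0, 0]}
    - {"jaw": 8.54, "translation": [4, 17.5, 0], "rot": [0, 0, 0]}
    - {"jaw": 8.54, "translation": [5, 22, 0], "rot": [0, 0, 0]}
    - {"jaw": 8.54, "translation": [6.2, 27, 1], "rot": [0, 0, 0]}
    - {"jaw": 8.54, "translation": [7.4, 32, 2], "rot": [0, 0, 0]}
    - {"jaw": 8.54, "translation": [8.6, 37, 3], "rot": [0, 0, 0]}
    - {"jaw": 8.54, "translation": [9.6, 41, 4], "rot": [0, 0, 0]}
    - {"jaw": 8.54, "translation": [10.2, 44, 5], "rot": [0, 0, 0]}
    - {"jaw": 8.54, "translation": [10.4, 45, 5], "rot": [0, 0, 0]}
    - {"jaw": 8.54, "translation": [10.4, 45, 5], "rot": [0, 0, 0]}

```text
time: 17.9
tcp_pos: [0.5765, -0.1187, 0.2013]
tcp_rot: [-0.001, 1.0, -0.001, -0.001]
wrist_force: [-0.1, 0.0, 0.2]
grip_width: 0.0855
```

step_arm:
  series:
    - {"jaw": 8.54, "translation": [0, 0, 0], "rot": [0, 0, 0]}
    - {"jaw": 8.54, "translation": [0, 0, 0], "rot": [0, 0, 0]}
    - {"jaw": 8.54, "translation": [0, 0, 0], "rot": [0, 0, 0]}
    - {"jaw": 8.54, "translation": [0, 0, 0], "rot": [0, 0, 0]}

```text
time: 18.3
tcp_pos: [0.5771, -0.1165, 0.2034]
tcp_rot: [0.0, 1.0, 0.001, 0.0]
wrist_force: [1.2, -0.2, -1.1]
grip_width: 0.0854
```

```bash
python3 - <<'E'
from h import *
q=circ("wrist",.576,-.118,.042);print(q,circ("top",.576,-.118,.042),yaw())
delta([q[0][0],q[0][1],.014],0)
c=cal("wrist");im=r.capture("wrist");cv2.imwrite("pics/w5.png",im)
cv2.imwrite("pics/cast_o.png",rect(c,im,.5,.66,-.09,.14,.053,3000))
cv2.imwrite("pics/w5c.png",np.hstack([cv2.resize(im,(400,300)),cv2.resize(rect(c,im,.5,.66,-.09,.14,.053,3000),(400,300))]))
E
```

```text
[(np.float64(0.5754), np.float64(-0.1171), np.float64(0.0312))] [] 0.0020613996686838763
translation [-0.18  0.02 18.92] rot [ 0.    -0.001  0.002]
```

View pics/w5.png

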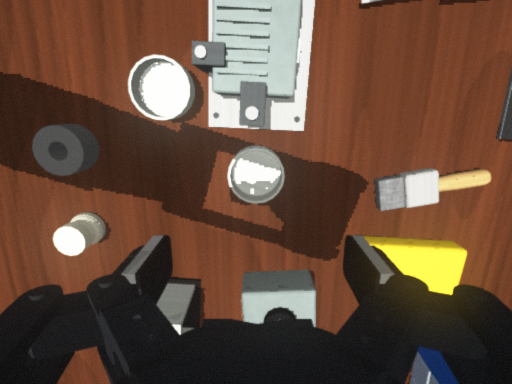

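The wrist view shows cup 3 at (256,174), with the finger sites clear and the clamp beyond it at (253,105).

step_arm:
  series:
    - {"jaw": 8.54, "translation": [-0.1, 0, 5], "rot": [0, 0, 0]}
    - {"jaw": 8.54, "translation": [-0.1, 0, 10], "rot": [0, 0, 0]}
    - {"jaw": 8.54, "translation": [-0.1, 0, 14], "rot": [0, 0, 0]}
    - {"jaw": 8.54, "translation": [-0.1, 0, 17], "rot": [0, 0, 0]}
    - {"jaw": 8.54, "translation": [-0.1, 0, 18.7], "rot": [0, 0, 0]}
    - {"jaw": 8.54, "translation": [-0.1, 0, 18.7], "rot": [0, 0, 0]}
    - {"jaw": 8.54, "translation": [-0.1, 0, 18.7], "rot": [0, 0, 0]}
    - {"jaw": 5, "translation": [-0.1, 0, 18.7], "rot": [0, 0, 0]}
    - {"jaw": 5, "translation": [-0.1, 0, 18.7], "rot": [0, 0, 0]}
    - {"jaw": 5, "translation": [-0.1, 0, 18.7], "rot": [0, 0, 0]}
    - {"jaw": 5, "translation": [-0.1, 0, 18.7], "rot": [0, 0, 0]}
    - {"jaw": 5, "translation": [-0.1, 0, 18.7], "rot": [0, 0, 0]}

```text
time: 19.65
tcp_pos: [0.5776, -0.1181, 0.0182]
tcp_rot: [0.001, 1.0, 0.001, 0.002]
wrist_force: [0.6, 0.9, 6.5]
grip_width: 0.0594
```

step_arm:
  series:
    - {"jaw": 5, "translation": [0, 0, 0], "rot": [0, 0, 0]}
    - {"jaw": 5, "translation": [0, 0, 0], "rot": [0, 0, 0]}

```text
time: 19.85
tcp_pos: [0.5775, -0.1181, 0.0182]
tcp_rot: [0.001, 1.0, 0.001, 0.002]
wrist_force: [-0.4, 1.1, 6.2]
grip_width: 0.0594
```

step_arm:
  series:
    - {"jaw": 5, "translation": [0, 0, -2], "rot": [0, 0, 0]}
    - {"jaw": 5, "translation": [0, 0, -6], "rot": [0, 0, 0]}
    - {"jaw": 5, "translation": [0, 0, -11], "rot": [0, 0, 0]}
    - {"jaw": 5, "translation": [0, 0, -16], "rot": [0, 0, 0]}
    - {"jaw": 5, "translation": [-0.5, -2, -18.6], "rot": [0, 0, 0]}
    - {"jaw": 5, "translation": [-1.5, -6, -18.6], "rot": [0, 0, 0]}
    - {"jaw": 5, "translation": [-2.5, -10.5, -18.6], "rot": [0, 0, 0]}
    - {"jaw": 5, "translation": [-3.5, -15, -18.6], "rot": [0, 0, 0]}
    - {"jaw": 5, "translation": [-4.5, -19.5, -18.6], "rot": [0, 0, 0]}
    - {"jaw": 5, "translation": [-5.5, -24, -18.6], "rot": [0, 0, 0]}
    - {"jaw": 5, "translation": [-6.5, -28.5, -18.6], "rot": [0, 0, 0]}
    - {"jaw": 5, "translation": [-7.5, -33, -18.6], "rot": [0, 0, 0]}

```text
time: 21.05
tcp_pos: [0.4997, 0.2139, 0.2017]
tcp_rot: [-0.0, 1.0, 0.0, 0.0]
wrist_force: [0.9, -0.2, 0.3]
grip_width: 0.0597
```

step_arm:
  series:
    - {"jaw": 5, "translation": [-1, -4.5, 0], "rot": [0, 0, 0]}
    - {"jaw": 5, "translation": [-2, -8.5, 0], "rot": [0, 0, 0]}
    - {"jaw": 5, "translation": [-2.6, -11.2, 0], "rot": [0, 0, 0]}
    - {"jaw": 5, "translation": [-2.8, -12, 0], "rot": [0, 0, 0]}
    - {"jaw": 5, "translation": [-2.8, -12, 0], "rot": [0, 0, 0]}
    - {"jaw": 5, "translation": [-2.8, -12, 1], "rot": [0, 0, 0]}
    - {"jaw": 5, "translation": [-2.8, -12, 3], "rot": [0, 0, 0]}
    - {"jaw": 5, "translation": [-2.8, -12, 4.5], "rot": [0, 0, 0]}
    - {"jaw": 5, "translation": [-2.8, -12, 4.5], "rot": [0, 0, 0]}
    - {"jaw": 5, "translation": [-2.8, -12, 4.5], "rot": [0, 0, 0]}
    - {"jaw": 5, "translation": [-2.8, -12, 4.5], "rot": [0, 0, 0]}
    - {"jaw": 5, "translation": [-2.8, -12, 4.5], "rot": [0, 0, 0]}

```text
time: 22.25
tcp_pos: [0.4732, 0.3324, 0.1581]
tcp_rot: [-0.001, 1.0, 0.0, 0.001]
wrist_force: [-0.0, -0.0, -1.8]
grip_width: 0.06
```

```bash
python3 - <<'E'
from h import *
held(.0240); delta([.473,.3325,.0965],0)
print(r.sense()["grip_width"],r.sense()["qvel"].round(3))
cv2.imwrite("pics/w6.png",r.capture("wrist"))
E
```

```text
tcp [0.4732 0.3324 0.1581]
-0.004 [[0.0004, -0.0014, 0.0317], [-0.0114, 0.0256, 0.0292]]
0 [[0.0001, 0.0009, 0.0306], [0.0031, 0.0051, 0.0323]]
0.004 [[0.0001, 0.0034, 0.0294], [0.0046, 0.0069, 0.0323], [-0.0031, 0.0074, 0.032]]
translation [0.01 0.   6.11] rot [-0.001 -0.001  0.001]
0.05931358618422576 [ 0.002  0.002  0.004  0.    -0.001  0.002]
```

View pics/w6.png

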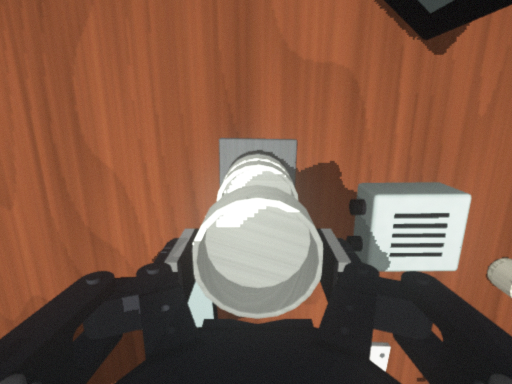

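Cup 3 is held upright at (258,252), with the two-cup stack visible behind it. It's centred, so I'll lower and release.

step_arm:
  series:
    - {"jaw": 5, "translation": [0, 0, 1], "rot": [0, 0, 0]}
    - {"jaw": 5, "translation": [0, 0, 2], "rot": [0, 0, 0]}
    - {"jaw": 5, "translation": [0, 0, 3], "rot": [0, 0, 0]}
    - {"jaw": 5, "translation": [0, 0, 3.9], "rot": [0, 0, 0]}
    - {"jaw": 5, "translation": [0, 0, 4.7], "rot": [0, 0, 0]}
    - {"jaw": 5, "translation": [0, 0, 5.3], "rot": [0, 0, 0]}
    - {"jaw": 5, "translation": [0, 0, 5.7], "rot": [0, 0, 0]}
    - {"jaw": 5, "translation": [0, 0, 6], "rot": [0, 0, 0]}
    - {"jaw": 5, "translation": [0, 0, 6], "rot": [0, 0, 0]}
    - {"jaw": 5, "translation": [0, 0, 6], "rot": [0, 0, 0]}
    - {"jaw": 5, "translation": [0, 0, 6], "rot": [0, 0, 0]}

```text
time: 23.55
tcp_pos: [0.4728, 0.3324, 0.0973]
tcp_rot: [-0.0, 1.0, 0.001, 0.0]
wrist_force: [-0.8, -0.3, -1.1]
grip_width: 0.0596
```

step_arm:
  series:
    - {"jaw": 8.54, "translation": [0, 0, 0.1], "rot": [0, 0, 0]}
    - {"jaw": 8.54, "translation": [0, 0, 0.1], "rot": [0, 0, 0]}
    - {"jaw": 8.54, "translation": [0, 0, 0.1], "rot": [0, 0, 0]}
    - {"jaw": 8.54, "translation": [0, 0, 0.1], "rot": [0, 0, 0]}
    - {"jaw": 8.54, "translation": [0, 0, -2], "rot": [0, 0, 0]}
    - {"jaw": 8.54, "translation": [0, 0, -5], "rot": [0, 0, 0]}
    - {"jaw": 8.54, "translation": [0, 0, -10], "rot": [0, 0, 0]}
    - {"jaw": 8.54, "translation": [0, 0, -14], "rot": [0, 0, 0]}
    - {"jaw": 8.54, "translation": [0, 0, -15], "rot": [0, 0, 0]}
    - {"jaw": 8.54, "translation": [0, 0, -15], "rot": [0, 0, 0]}
    - {"jaw": 8.54, "translation": [0, 0, -15], "rot": [0, 0, 0]}

```text
time: 24.65
tcp_pos: [0.472, 0.332, 0.2451]
tcp_rot: [0.001, 1.0, 0.0, -0.001]
wrist_force: [-0.0, 0.2, -0.5]
grip_width: 0.0854
```

```bash
python3 - <<'E'
from h import *
print("stack",circ("wrist",.473,.3325,.12,save="pics/s2.png"),circ("top",.473,.3325,.12))
for p in[(.478,-.029)]: print(circ("top",*p,.042))
delta([.478,-.029,.20],np.pi/2)
E
```

```text
stack [(np.float64(0.4729), np.float64(0.3336), np.float64(0.0309)), (np.float64(0.4684), np.float64(0.3409), np.float64(0.0312)), (np.float64(0.4764), np.float64(0.3421), np.float64(0.0292))] [(np.float64(0.4734), np.float64(0.3329), np.float64(0.031))]
[(np.float64(0.4794), np.float64(-0.0284), np.float64(0.0308))]
translation [ 0.62 36.07  4.48] rot [-0.002  0.005 -1.57 ]
```

step_arm:
  series:
    - {"jaw": 8.54, "translation": [0, 3.5, 0], "rot": [0, 0, -0.14]}
    - {"jaw": 8.54, "translation": [0.1, 7, 0], "rot": [0, 0, -0.28]}
    - {"jaw": 8.54, "translation": [0.2, 10.5, 0], "rot": [0, 0, -0.42]}
    - {"jaw": 8.54, "translation": [0.3, 14, 0], "rot": [0, 0, -0.56]}
    - {"jaw": 8.54, "translation": [0.4, 17.5, 0.5], "rot": [0, 0, -0.7]}
    - {"jaw": 8.54, "translation": [0.5, 21, 1], "rot": [0, 0, -0.84]}
    - {"jaw": 8.54, "translation": [0.6, 24.5, 2], "rot": [0, 0, -0.98]}
    - {"jaw": 8.54, "translation": [0.6, 28, 3], "rot": [0, 0, -1.12]}
    - {"jaw": 8.54, "translation": [0.6, 31.5, 4], "rot": [0, 0, -1.26]}
    - {"jaw": 8.54, "translation": [0.6, 34, 4.5], "rot": [0, 0, -1.4]}
    - {"jaw": 8.54, "translation": [0.6, 35.6, 4.5], "rot": [0, 0, -1.5]}
    - {"jaw": 8.54, "translation": [0.6, 36, 4.5], "rot": [0, 0, -1.57]}

```text
time: 26.0
tcp_pos: [0.4778, -0.0294, 0.1996]
tcp_rot: [-0.001, 0.707, 0.707, -0.001]
wrist_force: [-0.4, 0.5, 1.0]
grip_width: 0.0851
```

step_arm:
  series:
    - {"jaw": 8.54, "translation": [0, 0, 0], "rot": [0, 0, 0]}
    - {"jaw": 8.54, "translation": [0, 0, 0], "rot": [0, 0, 0]}
    - {"jaw": 8.54, "translation": [0, 0, 0], "rot": [0, 0, 0]}
    - {"jaw": 8.54, "translation": [0, 0, 0], "rot": [0, 0, 0]}

```text
time: 26.4
tcp_pos: [0.4788, -0.0272, 0.2016]
tcp_rot: [-0.0, 0.707, 0.707, -0.0]
wrist_force: [-0.1, 0.3, 0.3]
grip_width: 0.0851
```

```bash
python3 - <<'E'
from h import *
q=circ("wrist",.478,-.029,.042,save="pics/w7o.png");print(q,yaw())
delta([q[0][0],q[0][1],.014],np.pi/2)
im=r.capture("wrist");cv2.imwrite("pics/w7.png",im)
E
```

```text
[(np.float64(0.4781), np.float64(-0.0276), np.float64(0.0311)), (np.float64(0.4759), np.float64(-0.0321), np.float64(0.032))] 1.5714059101271596
translation [-0.04 -0.07 18.77] rot [-0.    -0.     0.001]
```

View pics/w7.png

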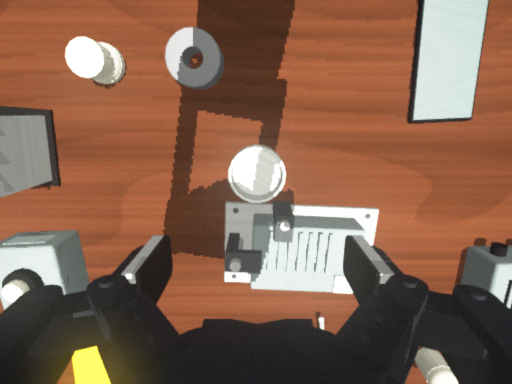

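Cup 4 is at (257,174). The clamp at (283,215) is about 18 mm clear of the finger track.

step_arm:
  series:
    - {"jaw": 8.54, "translation": [0, -0.1, 5], "rot": [0, 0, 0]}
    - {"jaw": 8.54, "translation": [0, -0.1, 10], "rot": [0, 0, 0]}
    - {"jaw": 8.54, "translation": [0, -0.1, 14], "rot": [0, 0, 0]}
    - {"jaw": 8.54, "translation": [0, -0.1, 17], "rot": [0, 0, 0]}
    - {"jaw": 8.54, "translation": [0, -0.1, 18.7], "rot": [0, 0, 0]}
    - {"jaw": 8.54, "translation": [0, -0.1, 18.7], "rot": [0, 0, 0]}
    - {"jaw": 8.54, "translation": [0, -0.1, 18.7], "rot": [0, 0, 0]}
    - {"jaw": 5, "translation": [0, -0.1, 18.7], "rot": [0, 0, 0]}
    - {"jaw": 5, "translation": [0, -0.1, 18.7], "rot": [0, 0, 0]}
    - {"jaw": 5, "translation": [0, -0.1, 18.7], "rot": [0, 0, 0]}
    - {"jaw": 5, "translation": [0, -0.1, 18.7], "rot": [0, 0, 0]}
    - {"jaw": 5, "translation": [0, -0.1, 18.7], "rot": [0, 0, 0]}

```text
time: 27.7
tcp_pos: [0.4798, -0.028, 0.0173]
tcp_rot: [0.002, 0.707, 0.707, 0.001]
wrist_force: [-0.9, 0.7, 6.5]
grip_width: 0.0611
```

step_arm:
  series:
    - {"jaw": 5, "translation": [0, 0, 0], "rot": [0, 0, 0]}
    - {"jaw": 5, "translation": [0, 0, -2], "rot": [0, 0, 0]}
    - {"jaw": 5, "translation": [0, 0, -6], "rot": [0, 0, 0]}
    - {"jaw": 5, "translation": [0, 0, -11], "rot": [0, 0, 0]}
    - {"jaw": 5, "translation": [0, 0, -16], "rot": [0, 0, 0]}
    - {"jaw": 5, "translation": [0, 0, -19], "rot": [0, 0, 0]}
    - {"jaw": 5, "translation": [2, 0, -20.6], "rot": [0, 0, 0]}
    - {"jaw": 5, "translation": [5, -0.1, -20.6], "rot": [0, 0, 0]}
    - {"jaw": 5, "translation": [9, -0.2, -20.6], "rot": [0, 0, 0]}
    - {"jaw": 5, "translation": [13.5, -0.3, -20.6], "rot": [0, 0, 0]}
    - {"jaw": 5, "translation": [18, -0.4, -20.6], "rot": [0, 0, 0]}
    - {"jaw": 5, "translation": [22.5, -0.4, -20.6], "rot": [0, 0, 0]}

```text
time: 28.9
tcp_pos: [0.4734, 0.1989, 0.2214]
tcp_rot: [0.0, 0.707, 0.707, 0.001]
wrist_force: [0.8, 0.3, -0.5]
grip_width: 0.0614
```

step_arm:
  series:
    - {"jaw": 5, "translation": [4.5, 0, 0], "rot": [0, 0, 0]}
    - {"jaw": 5, "translation": [8.5, 0, 0], "rot": [0, 0, 0]}
    - {"jaw": 5, "translation": [11.5, 0, 0], "rot": [0, 0, 0]}
    - {"jaw": 5, "translation": [13, 0, 0], "rot": [0, 0, 0]}
    - {"jaw": 5, "translation": [13.5, 0, 0], "rot": [0, 0, 0]}
    - {"jaw": 5, "translation": [13.5, 0, 2], "rot": [0, 0, 0]}
    - {"jaw": 5, "translation": [13.5, 0, 4], "rot": [0, 0, 0]}
    - {"jaw": 5, "translation": [13.5, 0, 4.5], "rot": [0, 0, 0]}
    - {"jaw": 5, "translation": [13.5, 0, 4.5], "rot": [0, 0, 0]}
    - {"jaw": 5, "translation": [13.5, 0, 4.5], "rot": [0, 0, 0]}
    - {"jaw": 5, "translation": [13.5, 0, 4.5], "rot": [0, 0, 0]}
    - {"jaw": 5, "translation": [13.5, 0, 4.5], "rot": [0, 0, 0]}

```text
time: 30.1
tcp_pos: [0.4744, 0.3324, 0.1772]
tcp_rot: [0.0, 0.707, 0.707, 0.001]
wrist_force: [-0.0, -0.4, -0.8]
grip_width: 0.0613
```

```bash
python3 - <<'E'
from h import *
held(.0240); delta([.473,.3325,.1205],np.pi/2)
E
```

```text
tcp [0.4744 0.3324 0.1772]
-0.004 [[0.0021, -0.0001, 0.0318], [-0.0029, -0.0001, 0.032], [-0.0139, -0.0046, 0.0312]]
0 [[-0.0004, 0.0001, 0.0306]]
0.004 [[-0.0029, -0.0004, 0.0298], [-0.0047, 0.0044, 0.0315], [-0.0052, -0.0049, 0.032]]
translation [ 0.01 -0.11  5.59] rot [ 0.001 -0.001  0.   ]
```

step_arm:
  series:
    - {"jaw": 5, "translation": [0, -0.1, 1], "rot": [0, 0, 0]}
    - {"jaw": 5, "translation": [0, -0.1, 2], "rot": [0, 0, 0]}
    - {"jaw": 5, "translation": [0, -0.1, 2.9], "rot": [0, 0, 0]}
    - {"jaw": 5, "translation": [0, -0.1, 3.7], "rot": [0, 0, 0]}
    - {"jaw": 5, "translation": [0, -0.1, 4.4], "rot": [0, 0, 0]}
    - {"jaw": 5, "translation": [0, -0.1, 5], "rot": [0, 0, 0]}
    - {"jaw": 5, "translation": [0, -0.1, 5.4], "rot": [0, 0, 0]}
    - {"jaw": 5, "translation": [0, -0.1, 5.6], "rot": [0, 0, 0]}
    - {"jaw": 5, "translation": [0, -0.1, 5.6], "rot": [0, 0, 0]}
    - {"jaw": 5, "translation": [0, -0.1, 5.6], "rot": [0, 0, 0]}
    - {"jaw": 5, "translation": [0, -0.1, 5.6], "rot": [0, 0, 0]}

```text
time: 31.35
tcp_pos: [0.4731, 0.3324, 0.1203]
tcp_rot: [0.0, 0.707, 0.707, 0.0]
wrist_force: [-0.7, 0.1, -0.3]
grip_width: 0.0614
```

step_arm:
  series:
    - {"jaw": 8.54, "translation": [0, 0, 0.1], "rot": [0, 0, 0]}
    - {"jaw": 8.54, "translation": [0, 0, 0.1], "rot": [0, 0, 0]}
    - {"jaw": 8.54, "translation": [0, 0, 0.1], "rot": [0, 0, 0]}
    - {"jaw": 8.54, "translation": [0, 0, 0.1], "rot": [0, 0, 0]}
    - {"jaw": 8.54, "translation": [0, 0, -2], "rot": [0, 0, 0]}
    - {"jaw": 8.54, "translation": [0, 0, -5], "rot": [0, 0, 0]}
    - {"jaw": 8.54, "translation": [0, 0, -10], "rot": [0, 0, 0]}
    - {"jaw": 8.54, "translation": [0, 0, -14], "rot": [0, 0, 0]}
    - {"jaw": 8.54, "translation": [0, 0, -15], "rot": [0, 0, 0]}
    - {"jaw": 8.54, "translation": [0, 0, -15], "rot": [0, 0, 0]}
    - {"jaw": 8.54, "translation": [0, 0, -15], "rot": [0, 0, 0]}

```text
time: 32.45
tcp_pos: [0.4724, 0.332, 0.2681]
tcp_rot: [-0.0, 0.707, 0.707, -0.001]
wrist_force: [0.6, -0.4, -0.1]
grip_width: 0.0853
```

```bash
python3 - <<'E'
from h import *
print("stack",circ("wrist",.473,.3325,.144,save="pics/s4.png"),circ("top",.473,.3325,.144))
t=r.capture("top");c=cal("top");cv2.imwrite("pics/top4.png",t)
s=r.capture("scene")
cv2.imwrite("pics/v4.png",np.hstack([cv2.resize(s,(400,300)),cv2.resize(t,(400,300))]))
# casting + probe orthos, top view
a=rect(c,t,.50,.66,-.09,.14,.053,3000);cv2.imwrite("pics/castT.png",a)
delta([.449,-.312,.27],np.pi/2)
E
```

```text
stack [(np.float64(0.4721), np.float64(0.3326), np.float64(0.0309)), (np.float64(0.4641), np.float64(0.3351), np.float64(0.0301))] [(np.float64(0.4726), np.float64(0.3321), np.float64(0.0311))]
translation [-64.39  -2.33  -0.12] rot [-0.004  0.002  0.   ]
```

View pics/v4.png

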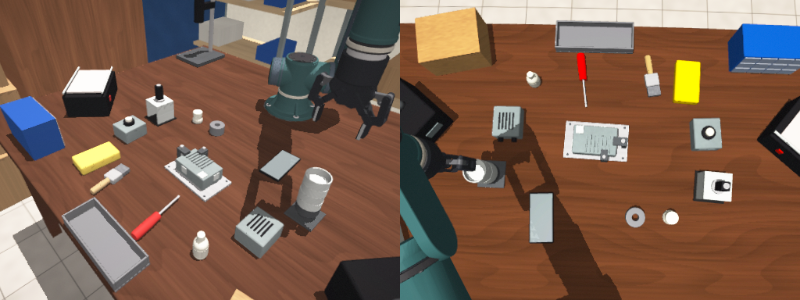

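View pics/castT.png

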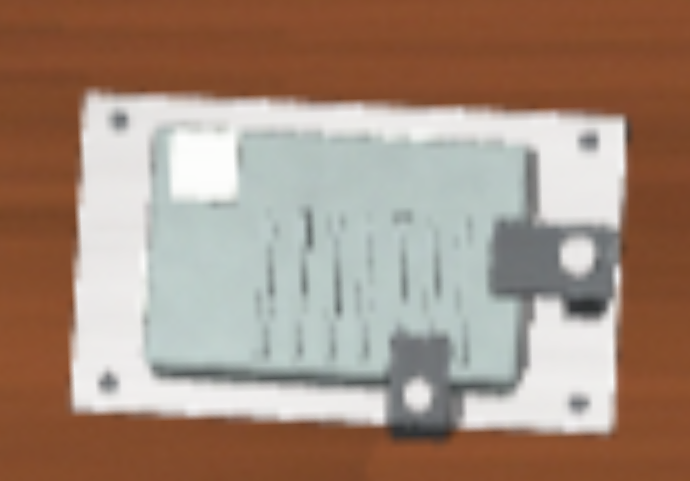

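The stack of four is straight on the stand. The casting's top pad is at about (204,165) in the orthophoto, which puts it near (0.605, 0.072). Next I'll locate the side and end pads in the scene camera.

```bash
python3 - <<'E'
from h import *
s=r.capture("scene");cv2.imwrite("pics/scene5.png",s)
cv2.imwrite("pics/sc5.png",cv2.resize(s[185:255,210:305],(760,560),interpolation=cv2.INTER_CUBIC))
c=cal("scene")
a=-.041;X=np.array([np.cos(a),np.sin(a),0]);Y=np.array([-np.sin(a),np.cos(a),0]);O=np.array([.5743,.0273,.008])
print(((w2px(c,np.array([[.605,.072,.053],O+.0425*X+[0,0,.026],O+.065*Y+[0,0,.026]]))-[210,185])*8).round())
E
```

```text
[[388. 304.]
 [244. 290.]
 [506. 342.]]
```

View pics/sc5.png

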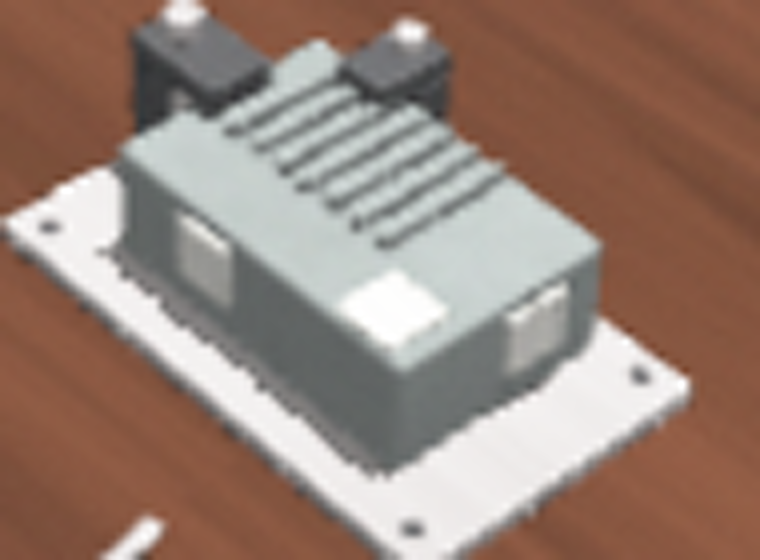

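```bash
python3 - <<'E'
from h import *
c=cal("scene");T=c[2];o=-T[:3,:3].T@T[:3,3]
a=-.041;X=np.array([np.cos(a),np.sin(a),0]);Y=np.array([-np.sin(a),np.cos(a),0]);O=np.array([.5743,.0273,.008])
def hit(uv,P,n):
    p=px2w(c,[np.array(uv)/8+[210,185]-.44],0)[0];d=p-o;return o+d*((P-o)@n)/(d@n)
for n,uv,P,N in(("top",(394,308),O+[0,0,.045],np.array([0,0,1.])),("side",(206,260),O+.0425*X,X),("end",(538,331),O+.065*Y,Y)):
    h=hit(uv,P,N);l=h-O;print(n,h.round(4),"local",np.round([l@X,l@Y,l[2]],4))
E
```

```text
top [0.6047 0.0726 0.053 ] local [0.0285 0.0465 0.045 ]
side [0.616  0.0069 0.0342] local [ 0.0425 -0.0187  0.0262]
end [0.5653 0.0927 0.0322] local [-0.0116  0.065   0.0242]
```

Pad faces: top (0.605, 0.072, 0.053), side (0.616, 0.007, 0.034), end (0.565, 0.0925, 0.034). The heights found agree with the task text to about 2 mm. Now to the probe.

step_arm:
  series:
    - {"jaw": 8.54, "translation": [-3, -0.1, 0], "rot": [0, 0, 0.1]}
    - {"jaw": 8.54, "translation": [-7, -0.2, 0], "rot": [0, 0, 0.22]}
    - {"jaw": 8.54, "translation": [-11.5, -0.4, 0], "rot": [0, 0, 0.36]}
    - {"jaw": 8.54, "translation": [-16, -0.6, 0], "rot": [0, 0, 0.5]}
    - {"jaw": 8.54, "translation": [-20.5, -0.8, 0], "rot": [0, 0, 0.64]}
    - {"jaw": 8.54, "translation": [-25, -1, 0], "rot": [0, 0, 0.78]}
    - {"jaw": 8.54, "translation": [-29.5, -1.1, 0], "rot": [0, 0, 0.92]}
    - {"jaw": 8.54, "translation": [-34, -1.2, 0], "rot": [0, 0, 1.06]}
    - {"jaw": 8.54, "translation": [-38.5, -1.3, 0], "rot": [0, 0, 1.2]}
    - {"jaw": 8.54, "translation": [-43, -1.5, 0], "rot": [0, 0, 1.34]}
    - {"jaw": 8.54, "translation": [-47.5, -1.7, 0], "rot": [0, 0, 1.48]}
    - {"jaw": 8.54, "translation": [-52, -1.9, 0], "rot": [0, 0, 1.6]}

```text
time: 33.9
tcp_pos: [0.4532, -0.1894, 0.2691]
tcp_rot: [-0.0, 1.0, -0.017, -0.0]
wrist_force: [0.3, -0.1, 1.0]
grip_width: 0.0856
```

```bash
python3 - <<'E'
from h import *
delta([.45,-.312,.27],-.05)
E
```

```text
translation [ 0.1  12.26 -0.1 ] rot [-0.001  0.001  0.016]
```

step_arm:
  series:
    - {"jaw": 8.54, "translation": [0.1, 4, 0], "rot": [0, 0, 0.02]}
    - {"jaw": 8.54, "translation": [0.1, 8, 0], "rot": [0, 0, 0.02]}
    - {"jaw": 8.54, "translation": [0.1, 11, 0], "rot": [0, 0, 0.02]}
    - {"jaw": 8.54, "translation": [0.1, 12.2, 0], "rot": [0, 0, 0.02]}
    - {"jaw": 8.54, "translation": [0.1, 12.2, 0], "rot": [0, 0, 0.02]}
    - {"jaw": 8.54, "translation": [0.1, 12.2, 0], "rot": [0, 0, 0.02]}
    - {"jaw": 8.54, "translation": [0.1, 12.2, 0], "rot": [0, 0, 0.02]}
    - {"jaw": 8.54, "translation": [0.1, 12.2, 0], "rot": [0, 0, 0.02]}

```text
time: 34.7
tcp_pos: [0.4517, -0.3084, 0.2702]
tcp_rot: [0.0, 1.0, -0.024, 0.0]
wrist_force: [0.6, 1.1, 0.1]
grip_width: 0.0857
```

```bash
python3 - <<'E'
from h import *
c=cal("wrist");im=r.capture("wrist");print(r.sense()["tcp_pos"],yaw())
a=rect(c,im,.40,.50,-.362,-.262,.08,4000);b=rect(c,im,.40,.50,-.362,-.262,.14,4000)
cv2.imwrite("pics/pr.png",np.hstack([a,b]))
E
```

```text
[ 0.45166934 -0.30855344  0.27021025] -0.04724697944961
```

View pics/pr.png

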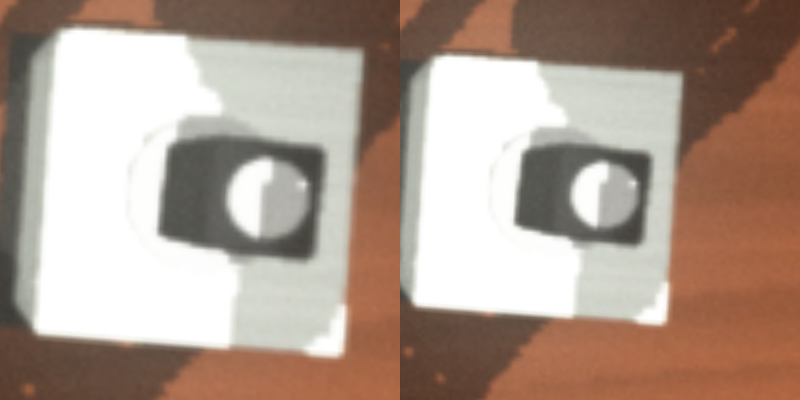

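Stand top centre is about (0.452, -0.312), yaw -0.066. The grip top's centre agrees, at (0.4515, -0.313).

```bash
python3 - <<'E'
from h import *
r.capture("top");print(r.sense()["tcp_pos"],r.sense()["qvel"].round(3));delta([.4518,-.3125,.098],-.066)
E
```

```text
[ 0.45163467 -0.30874548  0.2701765 ] [-0.006  0.003 -0.002 -0.002 -0.002 -0.   ]
translation [ 0.02  0.37 17.22] rot [ 0.    -0.001  0.018]
```

step_arm:
  series:
    - {"jaw": 6, "translation": [0, 0.4, 2], "rot": [0, 0, 0.02]}
    - {"jaw": 6, "translation": [0, 0.4, 5], "rot": [0, 0, 0.02]}
    - {"jaw": 6, "translation": [0, 0.4, 8], "rot": [0, 0, 0.02]}
    - {"jaw": 6, "translation": [0, 0.4, 11], "rot": [0, 0, 0.02]}
    - {"jaw": 6, "translation": [0, 0.4, 14], "rot": [0, 0, 0.02]}
    - {"jaw": 6, "translation": [0, 0.4, 16], "rot": [0, 0, 0.02]}
    - {"jaw": 6, "translation": [0, 0.4, 17], "rot": [0, 0, 0.02]}
    - {"jaw": 6, "translation": [0, 0.4, 17.2], "rot": [0, 0, 0.02]}
    - {"jaw": 6, "translation": [0, 0.4, 17.2], "rot": [0, 0, 0.02]}
    - {"jaw": 6, "translation": [0, 0.4, 17.2], "rot": [0, 0, 0.02]}
    - {"jaw": 6, "translation": [0, 0.4, 17.2], "rot": [0, 0, 0.02]}

```text
time: 35.9
tcp_pos: [0.4519, -0.3143, 0.0994]
tcp_rot: [0.001, 0.999, -0.034, 0.001]
wrist_force: [0.1, -0.6, 0.3]
grip_width: 0.0598
```

step_arm:
  series:
    - {"jaw": 1, "translation": [0, 0, 0], "rot": [0, 0, 0]}
    - {"jaw": 1, "translation": [0, 0, 0], "rot": [0, 0, 0]}
    - {"jaw": 1, "translation": [0, 0, 0], "rot": [0, 0, 0]}
    - {"jaw": 1, "translation": [0, 0, 0], "rot": [0, 0, 0]}
    - {"jaw": 1, "translation": [0, 0, 0], "rot": [0, 0, 0]}
    - {"jaw": 1, "translation": [0, 0, 0], "rot": [0, 0, 0]}
    - {"jaw": 1, "translation": [0, 0, 0], "rot": [0, 0, 0]}
    - {"jaw": 1, "translation": [0, 0, 0], "rot": [0, 0, 0]}
  grip_force: 60

```text
time: 36.7
tcp_pos: [0.4514, -0.314, 0.0984]
tcp_rot: [0.0, 0.999, -0.035, 0.0]
wrist_force: [-0.2, -0.7, 5.3]
grip_width: 0.0235
```

step_arm:
  series:
    - {"jaw": 1, "translation": [0, 0, -1], "rot": [0, 0, 0]}
    - {"jaw": 1, "translation": [0, 0, -2], "rot": [0, 0, 0]}
    - {"jaw": 1, "translation": [0, 0, -4], "rot": [0, 0, 0]}
    - {"jaw": 1, "translation": [0, 0, -7], "rot": [0, 0, 0]}
    - {"jaw": 1, "translation": [0, 0, -10], "rot": [0, 0, 0]}
    - {"jaw": 1, "translation": [0, 0, -13], "rot": [0, 0, 0]}
    - {"jaw": 1, "translation": [0, 0, -14], "rot": [0, 0, 0]}
    - {"jaw": 1, "translation": [0, 0, -14], "rot": [0, 0, 0]}
    - {"jaw": 1, "translation": [0, 0, -14], "rot": [0, 0, 0]}
    - {"jaw": 1, "translation": [0, 0, -14], "rot": [0, 0, 0]}
    - {"jaw": 1, "translation": [0, 0, -14], "rot": [0, 0, 0]}
    - {"jaw": 1, "translation": [0, 0, -14], "rot": [0, 0, 0]}

```text
time: 37.9
tcp_pos: [0.4508, -0.3134, 0.2364]
tcp_rot: [-0.001, 0.999, -0.034, -0.001]
wrist_force: [0.4, -0.5, -2.7]
grip_width: 0.0234
```

```bash
python3 - <<'E'
from h import *
s=r.sense();print(s["wrist_force"],s["grip_width"],yaw());delta([.605,.0705,.20],yaw())
im=r.capture("scene");p=w2px(cal("scene"),s["tcp_pos"])[0].astype(int);print(p)
y,x=max(p[1]-40,0),p[0]-60;cv2.imwrite("pics/p1.png",cv2.resize(im[y:y+90,x:x+120],(800,600)))
E
```

```text
[ 0.38181964 -0.5475087  -2.67335354] 0.02342687833455712 -0.06898005704436301
translation [ 12.74 -39.36   3.68] rot [-0.002  0.002 -0.   ]
[200  76]
```

View pics/p1.png

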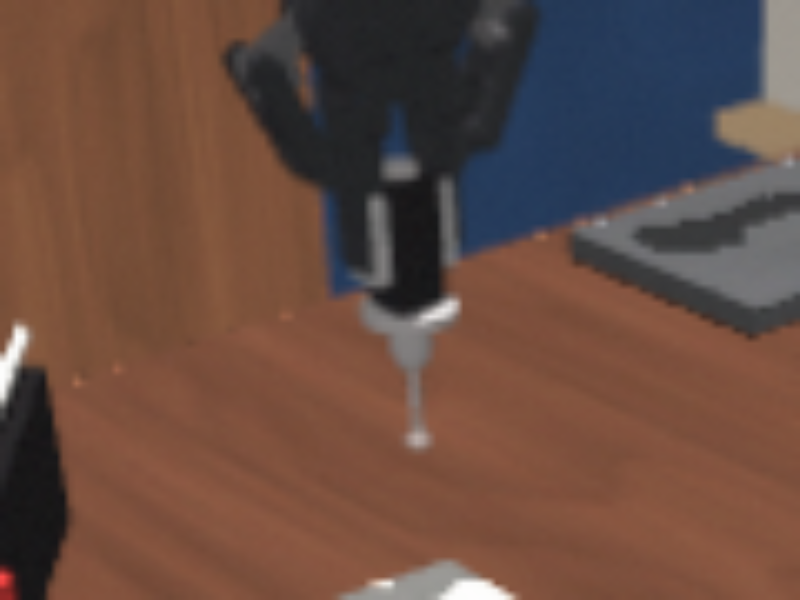

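The probe is held upright; its ball is at scene pixel about (202.6, 101.5). I'll check that numerically, then move over the casting.

```bash
python3 - <<'E'
from h import *
p=r.sense()["tcp_pos"];print(w2px(cal("scene"),p+[[0,.0015,-.0724],[0,0.0015,-.068],[0,.0065,-.0724]]))
E
```

```text
[[202.36192642 101.20564914]
 [202.2606764   99.76527582]
 [203.46135752 101.77549806]]
```

step_arm:
  series:
    - {"jaw": 1, "translation": [0.7, -2.3, 0], "rot": [0, 0, 0]}
    - {"jaw": 1, "translation": [2, -6.2, 0], "rot": [0, 0, 0]}
    - {"jaw": 1, "translation": [3.3, -10.2, 0], "rot": [0, 0, 0]}
    - {"jaw": 1, "translation": [4.6, -14.2, 0], "rot": [0, 0, 0]}
    - {"jaw": 1, "translation": [5.9, -18.2, 0], "rot": [0, 0, 0]}
    - {"jaw": 1, "translation": [7.2, -22.2, 0], "rot": [0, 0, 0]}
    - {"jaw": 1, "translation": [8.5, -26.2, 0.5], "rot": [0, 0, 0]}
    - {"jaw": 1, "translation": [9.8, -30.2, 1], "rot": [0, 0, 0]}
    - {"jaw": 1, "translation": [11.1, -34.2, 2], "rot": [0, 0, 0]}
    - {"jaw": 1, "translation": [12, -37.2, 3], "rot": [0, 0, 0]}
    - {"jaw": 1, "translation": [12.6, -39, 3.7], "rot": [0, 0, 0]}
    - {"jaw": 1, "translation": [12.7, -39.4, 3.7], "rot": [0, 0, 0]}

```text
time: 39.15
tcp_pos: [0.6047, 0.0722, 0.1987]
tcp_rot: [0.0, 0.999, -0.033, -0.002]
wrist_force: [-1.1, -0.5, -2.7]
grip_width: 0.0235
```

step_arm:
  series:
    - {"jaw": 1, "translation": [0, 0, 0], "rot": [0, 0, 0]}
    - {"jaw": 1, "translation": [0, 0, 0], "rot": [0, 0, 0]}
    - {"jaw": 1, "translation": [0, 0, 0], "rot": [0, 0, 0]}
    - {"jaw": 1, "translation": [0, 0, 0], "rot": [0, 0, 0]}
    - {"jaw": 1, "translation": [0, 0, 0], "rot": [0, 0, 0]}

```text
time: 39.65
tcp_pos: [0.6051, 0.0697, 0.2013]
tcp_rot: [0.0, 0.999, -0.035, 0.0]
wrist_force: [-0.1, -1.1, -1.4]
grip_width: 0.0233
```

```bash
python3 - <<'E'
from h import *
s=r.sense();print(s["wrist_force"],s["qvel"].round(3));delta([.605,.0705,.1304],yaw())
E
```

```text
[-0.10872297 -1.06295712 -1.4325106 ] [ 0.006  0.004  0.    -0.    -0.001 -0.001]
translation [-0.02 -0.08  7.09] rot [-0.    -0.001  0.   ]
```

step_arm:
  series:
    - {"jaw": 1, "translation": [0, -0.1, 2], "rot": [0, 0, 0]}
    - {"jaw": 1, "translation": [0, -0.1, 4], "rot": [0, 0, 0]}
    - {"jaw": 1, "translation": [0, -0.1, 5.3], "rot": [0, 0, 0]}
    - {"jaw": 1, "translation": [0, -0.1, 6.1], "rot": [0, 0, 0]}
    - {"jaw": 1, "translation": [0, -0.1, 6.6], "rot": [0, 0, 0]}
    - {"jaw": 1, "translation": [0, -0.1, 6.9], "rot": [0, 0, 0]}
    - {"jaw": 1, "translation": [0, -0.1, 7.2], "rot": [0, 0, 0]}
    - {"jaw": 1, "translation": [0, -0.1, 7.5], "rot": [0, 0, 0]}
    - {"jaw": 1, "translation": [0, -0.1, 7.5], "rot": [0, 0, 0]}
    - {"jaw": 1, "translation": [0, -0.1, 7.5], "rot": [0, 0, 0]}
    - {"jaw": 1, "translation": [0, -0.1, 7.5], "rot": [0, 0, 0]}
    - {"jaw": 1, "translation": [0, -0.1, 7.5], "rot": [0, 0, 0]}

```text
time: 40.85
tcp_pos: [0.6054, 0.0716, 0.1263]
tcp_rot: [-0.0, 0.999, -0.034, 0.001]
wrist_force: [0.4, -0.1, -0.3]
grip_width: 0.0235
```

```bash
python3 - <<'E'
from h import *
s=r.sense();print(s["tcp_pos"],s["wrist_force"],s["qvel"].round(3))
for i in range(3): r.capture("top");print(r.sense()["tcp_pos"].round(4),r.sense()["wrist_force"].round(2))
E
```

```text
[0.6053882  0.07163521 0.12633752] [ 0.4195568  -0.09690431 -0.30265454] [-0.001  0.001  0.001  0.001  0.001 -0.001]
[0.6054 0.0716 0.1262] [ 0.2   0.27 -0.23]
[0.6053 0.0716 0.1261] [-0.59  0.08 -0.29]
[0.6052 0.0716 0.126 ] [ 0.32 -0.26 -0.76]
```

Touch confirmed: the upward reaction is about 2 N, and the 4 mm compression fits it. Next is the side pad.

```bash
python3 - <<'E'
from h import *
y=yaw();delta([.605,.0716,.17],y);delta([.645,.0055,.17],y);delta([.645,.0055,.1064],y);delta([.617,.0066,.1064],y)
E
```

```text
translation [-0.02  0.   -4.4 ] rot [-0.    -0.001  0.   ]
translation [ 4.42  6.32 -4.39] rot [-0.    -0.001  0.   ]
translation [4.42 6.32 1.97] rot [-0.    -0.001  0.   ]
translation [1.62 6.4  1.96] rot [-0.    -0.001  0.   ]
```

step_arm:
  series:
    - {"jaw": 1, "translation": [0, 0, -1.5], "rot": [0, 0, 0]}
    - {"jaw": 1, "translation": [0, 0, -3.5], "rot": [0, 0, 0]}
    - {"jaw": 1, "translation": [1, 1.4, -4.4], "rot": [0, 0, 0]}
    - {"jaw": 1, "translation": [2.4, 3.4, -4.4], "rot": [0, 0, 0]}
    - {"jaw": 1, "translation": [3.8, 5.4, -4.4], "rot": [0, 0, 0]}
    - {"jaw": 1, "translation": [4.4, 6.3, -4.4], "rot": [0, 0, 0]}
    - {"jaw": 1, "translation": [4.4, 6.3, -4.4], "rot": [0, 0, 0]}
    - {"jaw": 1, "translation": [4.4, 6.3, -2.5], "rot": [0, 0, 0]}
    - {"jaw": 1, "translation": [4.4, 6.3, 0], "rot": [0, 0, 0]}
    - {"jaw": 1, "translation": [4.4, 6.3, 1.6], "rot": [0, 0, 0]}
    - {"jaw": 1, "translation": [4.4, 6.3, 2], "rot": [0, 0, 0]}
    - {"jaw": 1, "translation": [4.4, 6.3, 2], "rot": [0, 0, 0]}

```text
time: 42.2
tcp_pos: [0.644, 0.0064, 0.105]
tcp_rot: [-0.0, 0.999, -0.034, -0.001]
wrist_force: [0.4, -0.4, -1.8]
grip_width: 0.0231
```

step_arm:
  series:
    - {"jaw": 1, "translation": [0, 0, 0], "rot": [0, 0, 0]}
    - {"jaw": 1, "translation": [0, 0, 0], "rot": [0, 0, 0]}
    - {"jaw": 1, "translation": [0, 0, 0], "rot": [0, 0, 0]}
    - {"jaw": 1, "translation": [0, 0, 0], "rot": [0, 0, 0]}
    - {"jaw": 1, "translation": [0, 0, 0], "rot": [0, 0, 0]}

```text
time: 42.7
tcp_pos: [0.6448, 0.0057, 0.1062]
tcp_rot: [-0.0, 0.999, -0.035, 0.0]
wrist_force: [0.7, 1.6, -2.3]
grip_width: 0.0234
```

```bash
python3 - <<'E'
from h import *
s=r.sense();print(s["wrist_force"]);delta([.617,.0066,.1064],yaw())
im=r.capture("scene");b=s["tcp_pos"]+[0,.0015,-.0724];print(w2px(cal("scene"),b))
cv2.imwrite("pics/side.png",im)
# ball: find it near the prediction by brightness
u=w2px(cal("scene"),b)[0].astype(int);g=cv2.cvtColor(im,cv2.COLOR_BGR2GRAY);k=g[u[1]-6:u[1]+7,u[0]-8:u[0]+9];print(u);print(k)
E
```

```text
[ 0.67386103  1.64830817 -2.29750608]
translation [-2.78  0.1  -0.02] rot [-0.    -0.001  0.   ]
[[226.1358072  223.08659797]]
[226 223]
[[241 241 242 239 230 214 123 118 126  95 105  99  97 104 126 150 149]
 [244 240 241 241 241 239 211 126 129 107 108 102 100 104 125 151 150]
 [206 241 240 241 241 241 226 127 131 116 124 118 102  99 111 137 150]
 [139 197 236 241 241 241 233 185 131 120 128 126 120 108 100 110 129]
 [ 96 129 182 226 243 241 228 145 132 122 129 130 127 120 102 100 106]
 [ 94 104 122 163 216 230 166 153 144 142 131 129 129 127 121 113 103]
 [ 95  88  78 110 147 162 145 176 182 163 138 128 129 130 128 122 106]
 [ 96  92  90  95 107 124 139 175 179 165 139 128 128 129 129 128 124]
 [ 96  86  76  97  92  95 127 146 156 141 131 127 129 129 128 128 129]
 [ 67  62  55  64  61  66 116 152 130 129 126 129 128 128 128 129 129]
 [ 53  53  50  49  49  52  69 100 115 128 129 126 128 129 128 129 128]
 [ 50  53  52  51  50  49  48  54  88 123 127 128 126 127 129 129 129]
 [ 53  53  52  54  52  50  48  49  58  82 107 126 127 131 128 129 129]]
```

step_arm:
  series:
    - {"jaw": 1, "translation": [-1, 0, 0], "rot": [0, 0, 0]}
    - {"jaw": 1, "translation": [-1.7, 0.1, 0], "rot": [0, 0, 0]}
    - {"jaw": 1, "translation": [-2.1, 0.1, 0], "rot": [0, 0, 0]}
    - {"jaw": 1, "translation": [-2.4, 0.1, 0], "rot": [0, 0, 0]}
    - {"jaw": 1, "translation": [-2.7, 0.1, 0], "rot": [0, 0, 0]}
    - {"jaw": 1, "translation": [-2.9, 0.1, 0], "rot": [0, 0, 0]}
    - {"jaw": 1, "translation": [-2.9, 0.1, 0], "rot": [0, 0, 0]}
    - {"jaw": 1, "translation": [-2.9, 0.1, 0], "rot": [0, 0, 0]}
    - {"jaw": 1, "translation": [-2.9, 0.1, 0], "rot": [0, 0, 0]}
    - {"jaw": 1, "translation": [-2.9, 0.1, 0], "rot": [0, 0, 0]}

```text
time: 43.75
tcp_pos: [0.6161, 0.0067, 0.106]
tcp_rot: [-0.0, 0.999, -0.035, 0.0]
wrist_force: [3.0, -0.0, -2.2]
grip_width: 0.0229
```

```bash
python3 - <<'E'
from h import *
F=[]
for i in range(4):
    r.capture("top");s=r.sense();F.append(s["wrist_force"])
print(s["tcp_pos"],np.mean(F,0).round(2))
y=yaw();delta([.645,.0055,.1064],y);delta([.645,.0055,.17],y);delta([.565,.12,.17],y)
E
```

```text
[0.61591046 0.00670383 0.10601192] [ 2.26 -0.82 -2.02]
translation [ 2.91 -0.08 -0.04] rot [-0.    -0.001  0.   ]
translation [ 2.91 -0.08 -6.4 ] rot [-0.    -0.001  0.   ]
translation [ -5.86 -10.95  -6.4 ] rot [-0.    -0.001  0.   ]
```

Side pad touched at about 2.3 N in +x. I'll back off and go to the end pad.

step_arm:
  series:
    - {"jaw": 1, "translation": [1.2, 0, 0], "rot": [0, 0, 0]}
    - {"jaw": 1, "translation": [2.9, -0.1, 0], "rot": [0, 0, 0]}
    - {"jaw": 1, "translation": [2.9, -0.1, -3], "rot": [0, 0, 0]}
    - {"jaw": 1, "translation": [2.9, -0.1, -6], "rot": [0, 0, 0]}
    - {"jaw": 1, "translation": [2, -1.2, -6.4], "rot": [0, 0, 0]}
    - {"jaw": 1, "translation": [0, -3.7, -6.4], "rot": [0, 0, 0]}
    - {"jaw": 1, "translation": [-2, -6.2, -6.4], "rot": [0, 0, 0]}
    - {"jaw": 1, "translation": [-4, -8.7, -6.4], "rot": [0, 0, 0]}
    - {"jaw": 1, "translation": [-5.4, -10.4, -6.4], "rot": [0, 0, 0]}
    - {"jaw": 1, "translation": [-5.9, -11, -6.4], "rot": [0, 0, 0]}
    - {"jaw": 1, "translation": [-5.9, -11, -6.4], "rot": [0, 0, 0]}
    - {"jaw": 1, "translation": [-5.9, -11, -4.5], "rot": [0, 0, 0]}

```text
time: 45.15
tcp_pos: [0.5663, 0.1203, 0.1535]
tcp_rot: [-0.0, 0.999, -0.034, 0.003]
wrist_force: [0.2, -1.0, -2.9]
grip_width: 0.0234
```

step_arm:
  series:
    - {"jaw": 1, "translation": [0, 0, 2], "rot": [0, 0, 0]}
    - {"jaw": 1, "translation": [0, 0, 4], "rot": [0, 0, 0]}
    - {"jaw": 1, "translation": [0, 0, 4.5], "rot": [0, 0, 0]}
    - {"jaw": 1, "translation": [0, 0, 4.5], "rot": [0, 0, 0]}
    - {"jaw": 1, "translation": [0, 0, 4.5], "rot": [0, 0, 0]}
    - {"jaw": 1, "translation": [0, 0, 4.5], "rot": [0, 0, 0]}
    - {"jaw": 1, "translation": [0, 0, 4.5], "rot": [0, 0, 0]}

```text
time: 45.85
tcp_pos: [0.5652, 0.1205, 0.1072]
tcp_rot: [-0.0, 0.999, -0.035, 0.001]
wrist_force: [0.2, -0.1, -2.0]
grip_width: 0.0233
```

```bash
python3 - <<'E'
from h import *
s=r.sense();print(s["tcp_pos"],s["wrist_force"],s["qvel"].round(3));delta([.565,.0905,.1064],yaw())
E
```

```text
[0.56521657 0.12052913 0.10720285] [ 0.17919162 -0.14466231 -2.03282623] [0.002 0.001 0.008 0.001 0.001 0.001]
translation [0.19 3.   0.08] rot [-0.001 -0.002  0.   ]
```

step_arm:
  series:
    - {"jaw": 1, "translation": [0.1, 1, 0], "rot": [0, 0, 0]}
    - {"jaw": 1, "translation": [0.1, 1.7, 0], "rot": [0, 0, 0]}
    - {"jaw": 1, "translation": [0.2, 2.1, 0], "rot": [0, 0, 0]}
    - {"jaw": 1, "translation": [0.2, 2.4, 0], "rot": [0, 0, 0]}
    - {"jaw": 1, "translation": [0.2, 2.7, 0], "rot": [0, 0, 0]}
    - {"jaw": 1, "translation": [0.2, 3, 0], "rot": [0, 0, 0]}
    - {"jaw": 1, "translation": [0.2, 3, 0], "rot": [0, 0, 0]}
    - {"jaw": 1, "translation": [0.2, 3, 0], "rot": [0, 0, 0]}
    - {"jaw": 1, "translation": [0.2, 3, 0], "rot": [0, 0, 0]}
    - {"jaw": 1, "translation": [0.2, 3, 0], "rot": [0, 0, 0]}

```text
time: 46.85
tcp_pos: [0.5644, 0.0908, 0.1059]
tcp_rot: [-0.0, 0.999, -0.034, 0.0]
wrist_force: [0.2, 1.8, -1.1]
grip_width: 0.0236
```

```bash
python3 - <<'E'
from h import *
F=[]
for i in range(4):
    r.capture("top");s=r.sense();F.append(s["wrist_force"])
print(s["tcp_pos"],np.mean(F,0).round(2))
E
```

```text
[0.56433991 0.09062919 0.1058644 ] [-0.08  2.79 -1.03]
```

End pad touched at about 2.8 N in +y. Now I'll return the probe.

step_arm:
  series:
    - {"jaw": 1, "translation": [0, -1.2, 0], "rot": [0, 0, 0]}
    - {"jaw": 1, "translation": [0, -3, 0], "rot": [0, 0, 0]}
    - {"jaw": 1, "translation": [0, -3, -3], "rot": [0, 0, 0]}
    - {"jaw": 1, "translation": [0, -3, -7], "rot": [0, 0, 0]}
    - {"jaw": 1, "translation": [0, -3, -11], "rot": [0, 0, 0]}
    - {"jaw": 1, "translation": [0, -3, -13], "rot": [0, 0, 0]}
    - {"jaw": 1, "translation": [0, -3, -13.2], "rot": [0, 0, 0]}
    - {"jaw": 1, "translation": [0, -3, -13.2], "rot": [0, 0, 0]}
    - {"jaw": 1, "translation": [0, -3, -13.2], "rot": [0, 0, 0]}

```text
time: 47.95
tcp_pos: [0.5654, 0.1202, 0.235]
tcp_rot: [0.001, 0.999, -0.035, -0.002]
wrist_force: [-0.3, -0.8, -2.0]
grip_width: 0.023
```

```bash
python3 - <<'E'
from h import *
delta([.4514,-.3140,.24],-.069)
E
```

```text
translation [-8.37 44.1  -0.4 ] rot [ 0.001  0.005 -0.   ]
```

step_arm:
  series:
    - {"jaw": 1, "translation": [-0.5, 2.5, 0], "rot": [0, 0, 0]}
    - {"jaw": 1, "translation": [-1.3, 6.7, 0], "rot": [0, 0, 0]}
    - {"jaw": 1, "translation": [-2.1, 11, 0], "rot": [0, 0, 0]}
    - {"jaw": 1, "translation": [-2.9, 15.5, 0], "rot": [0, 0, 0]}
    - {"jaw": 1, "translation": [-3.8, 20, 0], "rot": [0, 0, 0]}
    - {"jaw": 1, "translation": [-4.6, 24.5, 0], "rot": [0, 0, 0]}
    - {"jaw": 1, "translation": [-5.5, 29, 0], "rot": [0, 0, 0]}
    - {"jaw": 1, "translation": [-6.4, 33.5, 0], "rot": [0, 0, 0]}
    - {"jaw": 1, "translation": [-7.2, 38, 0], "rot": [0, 0, 0]}
    - {"jaw": 1, "translation": [-7.9, 41.5, 0], "rot": [0, 0, 0]}
    - {"jaw": 1, "translation": [-8.3, 43.6, 0], "rot": [0, 0, 0]}
    - {"jaw": 1, "translation": [-8.4, 44.1, 0], "rot": [0, 0, 0]}

```text
time: 49.15
tcp_pos: [0.4503, -0.3156, 0.2347]
tcp_rot: [-0.001, 0.999, -0.036, -0.002]
wrist_force: [0.3, 0.6, -2.3]
grip_width: 0.0232
```

step_arm:
  series:
    - {"jaw": 1, "translation": [0, 0, 0], "rot": [0, 0, 0]}
    - {"jaw": 1, "translation": [0, 0, 0], "rot": [0, 0, 0]}
    - {"jaw": 1, "translation": [0, 0, 0], "rot": [0, 0, 0]}
    - {"jaw": 1, "translation": [0, 0, 0], "rot": [0, 0, 0]}
    - {"jaw": 1, "translation": [0, 0, 0], "rot": [0, 0, 0]}
    - {"jaw": 1, "translation": [0, 0, 0], "rot": [0, 0, 0]}

```text
time: 49.75
tcp_pos: [0.4524, -0.3133, 0.238]
tcp_rot: [0.0, 0.999, -0.034, 0.0]
wrist_force: [0.7, -1.0, -2.6]
grip_width: 0.0233
```

```bash
python3 - <<'E'
from h import *
print(r.sense()["qvel"].round(3));delta([.4514,-.3140,.099],-.069)
E
```

```text
[-0.005  0.003 -0.001  0.001  0.     0.   ]
translation [-0.1   0.07 13.9 ] rot [ 0.    -0.     0.001]
```

step_arm:
  series:
    - {"jaw": 1, "translation": [-0.1, 0.1, 2], "rot": [0, 0, 0]}
    - {"jaw": 1, "translation": [-0.1, 0.1, 4], "rot": [0, 0, 0]}
    - {"jaw": 1, "translation": [-0.1, 0.1, 6], "rot": [0, 0, 0]}
    - {"jaw": 1, "translation": [-0.1, 0.1, 8], "rot": [0, 0, 0]}
    - {"jaw": 1, "translation": [-0.1, 0.1, 9.5], "rot": [0, 0, 0]}
    - {"jaw": 1, "translation": [-0.1, 0.1, 10.5], "rot": [0, 0, 0]}
    - {"jaw": 1, "translation": [-0.1, 0.1, 10.5], "rot": [0, 0, 0]}
    - {"jaw": 1, "translation": [-0.1, 0.1, 10.5], "rot": [0, 0, 0]}
    - {"jaw": 1, "translation": [-0.1, 0.1, 10.5], "rot": [0, 0, 0]}
    - {"jaw": 1, "translation": [-0.1, 0.1, 10.5], "rot": [0, 0, 0]}

```text
time: 50.75
tcp_pos: [0.4517, -0.3152, 0.1341]
tcp_rot: [0.001, 0.999, -0.034, 0.001]
wrist_force: [0.9, 0.5, -1.6]
grip_width: 0.0234
```

```bash
python3 - <<'E'
from h import *
print(r.sense()["wrist_force"]);delta([.4514,-.3140,.099],-.069)
E
```

```text
[ 0.85786986  0.5008183  -1.60848131]
translation [-0.04 -0.12  3.51] rot [ 0.001 -0.002  0.   ]
```

step_arm:
  series:
    - {"jaw": 1, "translation": [0, -0.1, 1], "rot": [0, 0, 0]}
    - {"jaw": 1, "translation": [0, -0.1, 1.8], "rot": [0, 0, 0]}
    - {"jaw": 1, "translation": [0, -0.1, 2.5], "rot": [0, 0, 0]}
    - {"jaw": 1, "translation": [0, -0.1, 3], "rot": [0, 0, 0]}
    - {"jaw": 1, "translation": [0, -0.1, 3.3], "rot": [0, 0, 0]}
    - {"jaw": 1, "translation": [0, -0.1, 3.5], "rot": [0, 0, 0]}
    - {"jaw": 1, "translation": [0, -0.1, 3.5], "rot": [0, 0, 0]}
    - {"jaw": 1, "translation": [0, -0.1, 3.5], "rot": [0, 0, 0]}
    - {"jaw": 1, "translation": [0, -0.1, 3.5], "rot": [0, 0, 0]}

```text
time: 51.65
tcp_pos: [0.4513, -0.3139, 0.0983]
tcp_rot: [0.0, 0.999, -0.035, 0.0]
wrist_force: [-0.7, 0.4, 1.3]
grip_width: 0.0233
```

Seated (the force has turned upward). Now I'll release and rise.

step_arm:
  series:
    - {"jaw": 6, "translation": [0, 0, 0], "rot": [0, 0, 0]}
    - {"jaw": 6, "translation": [0, 0, 0], "rot": [0, 0, 0]}
    - {"jaw": 6, "translation": [0, 0, 0], "rot": [0, 0, 0]}
    - {"jaw": 6, "translation": [0, 0, 0], "rot": [0, 0, 0]}
    - {"jaw": 6, "translation": [0, 0, 0], "rot": [0, 0, 0]}
    - {"jaw": 6, "translation": [0, 0, -2], "rot": [0, 0, 0]}
    - {"jaw": 6, "translation": [0, 0, -5], "rot": [0, 0, 0]}
    - {"jaw": 6, "translation": [0, 0, -9], "rot": [0, 0, 0]}
    - {"jaw": 6, "translation": [0, 0, -13], "rot": [0, 0, 0]}
    - {"jaw": 6, "translation": [0, 0, -16], "rot": [0, 0, 0]}
    - {"jaw": 6, "translation": [0, 0, -17], "rot": [0, 0, 0]}
    - {"jaw": 6, "translation": [0, 0, -17], "rot": [0, 0, 0]}

```text
time: 52.85
tcp_pos: [0.4517, -0.3142, 0.2694]
tcp_rot: [0.001, 0.999, -0.034, 0.001]
wrist_force: [-0.0, 0.3, -1.2]
grip_width: 0.0601
```

step_arm:
  series:
    - {"jaw": 0, "translation": [0, 0, 0], "rot": [0, 0, 0]}
    - {"jaw": 0, "translation": [0, 0, 0], "rot": [0, 0, 0]}
    - {"jaw": 0, "translation": [0, 0, 0], "rot": [0, 0, 0]}
    - {"jaw": 0, "translation": [0, 0, 0], "rot": [0, 0, 0]}
    - {"jaw": 0, "translation": [0, 0, 0], "rot": [0, 0, 0]}

```text
time: 53.35
tcp_pos: [0.451, -0.3136, 0.2671]
tcp_rot: [-0.0, 0.999, -0.035, -0.0]
wrist_force: [0.4, 0.1, -0.0]
grip_width: -0.0
```

```bash
python3 - <<'E'
from h import *
c=cal("wrist");im=r.capture("wrist");t=r.capture("top");ct=cal("top");print(r.sense()["tcp_pos"])
a=rect(c,im,.40,.50,-.362,-.262,.14,3500)
b=rect(ct,t,.55,.66,-.35,-.24,.068,3500);k=rect(c,im,.55,.66,-.35,-.24,.068,3500)
o=np.zeros((385,350+770,3),np.uint8);o[:350,:350]=a;o[:,350:735]=b;o[:,735:]=k
cv2.imwrite("pics/fin.png",cv2.resize(o,None,fx=.714,fy=.714));print(o.shape)
for n,c_,i in(("top",ct,t),("wrist",c,im)):
    g=cv2.GaussianBlur(cv2.cvtColor(rect(c_,i,.55,.66,-.35,-.24,.068,4000),cv2.COLOR_BGR2GRAY),(0,0),2)
    C=cv2.HoughCircles(g,cv2.HOUGH_GRADIENT,1,30,param1=60,param2=12,minRadius=40,maxRadius=56)
    print(n,None if C is None else [(.66-y/4000,-.24-x/4000,q/4000) for x,y,q in C[0][:2].astype(float)])
E
```

```text
[ 0.45114863 -0.31370291  0.26757044]
(385, 1120, 3)
top [(np.float64(0.605375), np.float64(-0.296375), np.float64(0.011949999809265137)), (np.float64(0.609375), np.float64(-0.289875), np.float64(0.012149999618530274))]
wrist [(np.float64(0.605375), np.float64(-0.29562499999999997), np.float64(0.012125)), (np.float64(0.5823750000000001), np.float64(-0.320125), np.float64(0.012675000190734862))]
```

View pics/fin.png

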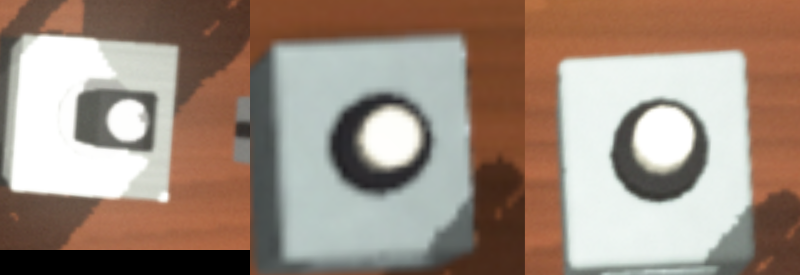

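The probe sits as it did originally (grip top at (128,120)). The key centre is (0.6054, -0.296) from both cameras.

```bash
python3 - <<'E'
from h import *
delta([.6054,-.296,.12],yaw())
E
```

```text
translation [15.27 -2.83 14.75] rot [-0.  0. -0.]
```

step_arm:
  series:
    - {"jaw": 0, "translation": [3, -0.6, 0], "rot": [0, 0, 0]}
    - {"jaw": 0, "translation": [7, -1.3, 0], "rot": [0, 0, 0]}
    - {"jaw": 0, "translation": [11, -2, 0], "rot": [0, 0, 0]}
    - {"jaw": 0, "translation": [14, -2.6, 1], "rot": [0, 0, 0]}
    - {"jaw": 0, "translation": [15.3, -2.8, 4], "rot": [0, 0, 0]}
    - {"jaw": 0, "translation": [15.3, -2.8, 8], "rot": [0, 0, 0]}
    - {"jaw": 0, "translation": [15.3, -2.8, 12], "rot": [0, 0, 0]}
    - {"jaw": 0, "translation": [15.3, -2.8, 14.7], "rot": [0, 0, 0]}
    - {"jaw": 0, "translation": [15.3, -2.8, 14.7], "rot": [0, 0, 0]}
    - {"jaw": 0, "translation": [15.3, -2.8, 14.7], "rot": [0, 0, 0]}
    - {"jaw": 0, "translation": [15.3, -2.8, 14.7], "rot": [0, 0, 0]}
    - {"jaw": 0, "translation": [15.3, -2.8, 14.7], "rot": [0, 0, 0]}

```text
time: 54.65
tcp_pos: [0.6071, -0.2972, 0.1242]
tcp_rot: [0.001, 0.999, -0.035, 0.002]
wrist_force: [-0.3, -0.4, -0.8]
grip_width: -0.0
```

```bash
python3 - <<'E'
from h import *
delta([.6054,-.296,.0625],yaw())
print("stack",circ("top",.473,.3325,.144))
E
```

```text
translation [-0.21 -0.12  6.17] rot [ 0.002 -0.005 -0.   ]
stack [(np.float64(0.4726), np.float64(0.3319), np.float64(0.0312))]
```

step_arm:
  series:
    - {"jaw": 0, "translation": [-0.1, 0, 2], "rot": [0, 0, 0]}
    - {"jaw": 0, "translation": [-0.1, 0, 4], "rot": [0, 0, 0]}
    - {"jaw": 0, "translation": [-0.1, 0, 5], "rot": [0, 0, 0]}
    - {"jaw": 0, "translation": [-0.1, 0, 5.4], "rot": [0, 0, 0]}
    - {"jaw": 0, "translation": [-0.1, 0, 5.6], "rot": [0, 0, 0]}
    - {"jaw": 0, "translation": [-0.1, 0, 5.8], "rot": [0, 0, 0]}
    - {"jaw": 0, "translation": [-0.1, 0, 5.8], "rot": [0, 0, 0]}
    - {"jaw": 0, "translation": [-0.1, 0, 5.8], "rot": [0, 0, 0]}
    - {"jaw": 0, "translation": [-0.1, 0, 5.8], "rot": [0, 0, 0]}

```text
time: 55.6
tcp_pos: [0.605, -0.2964, 0.0661]
tcp_rot: [0.0, 0.999, -0.034, 0.001]
wrist_force: [-5.1, 2.2, 7.7]
grip_width: 0.0001
```

```bash
python3 - <<'E'
from h import *
F=[]
for i in range(4):
    r.capture("top");s=r.sense();F.append(s["wrist_force"])
print(s["tcp_pos"],np.mean(F,0).round(2))
E
```

```text
[ 0.60499306 -0.29640352  0.06607459] [-4.24  2.4   7.04]
```

step_arm:
  series:
    - {"jaw": 0, "translation": [0, 0, 0.2], "rot": [0, 0, 0]}
    - {"jaw": 0, "translation": [0, 0, 0.4], "rot": [0, 0, 0]}
    - {"jaw": 0, "translation": [0, 0, 0.4], "rot": [0, 0, 0]}
    - {"jaw": 0, "translation": [0, 0, 0.4], "rot": [0, 0, 0]}

```text
time: 56.2
tcp_pos: [0.6051, -0.2965, 0.0658]
tcp_rot: [0.001, 0.999, -0.034, 0.001]
wrist_force: [-10.0, 3.7, 18.1]
grip_width: 0.0002
```

```bash
python3 - <<'E'
from h import *
F=[]
for i in range(4):
    r.capture("top");s=r.sense();F.append(s["wrist_force"])
print(s["tcp_pos"],np.mean(F,0).round(2),s["moment"])
delta([.6054,-.296,.0625],-.069)
E
```

```text
[ 0.60511748 -0.29647321  0.06581087] [-9.25  5.06 18.06] [ 0.86603137  1.6734827  -0.01737469]
translation [ 0.02 -0.05  0.33] rot [ 0.002 -0.003  0.   ]
```

The tool has hit a hard stop at z=0.0658. I'll retreat in small steps and read force against height to tell a fully pressed key from a collision.

step_arm:
  series:
    - {"jaw": 0, "translation": [0, 0, -0.4], "rot": [0, 0, 0]}
    - {"jaw": 0, "translation": [0, 0, -0.7], "rot": [0, 0, 0]}
    - {"jaw": 0, "translation": [0, 0, -0.7], "rot": [0, 0, 0]}
    - {"jaw": 0, "translation": [0, 0, -0.7], "rot": [0, 0, 0]}

```text
time: 56.8
tcp_pos: [0.6057, -0.2968, 0.0666]
tcp_rot: [0.001, 0.999, -0.035, 0.001]
wrist_force: [0.5, -1.1, 3.5]
grip_width: 0.0002
```

```bash
cat >> h.py <<'E'
def F():
    f=[]
    for i in range(4):
        r.capture("top");s=r.sense();f.append(s["wrist_force"])
    print(s["tcp_pos"].round(4),np.mean(f,0).round(2))
E
python3 -c "from h import *
F()"
```

```text
[ 0.6057 -0.2968  0.0661] [ 1.79 -0.92  3.46]
```

step_arm:
  series:
    - {"jaw": 0, "translation": [0, 0, -0.2], "rot": [0, 0, 0]}
    - {"jaw": 0, "translation": [0, 0, -0.2], "rot": [0, 0, 0]}
    - {"jaw": 0, "translation": [0, 0, -0.2], "rot": [0, 0, 0]}

```text
time: 57.3
tcp_pos: [0.6049, -0.2963, 0.0678]
tcp_rot: [0.0, 0.999, -0.035, 0.0]
wrist_force: [1.5, -1.1, 2.6]
grip_width: 0.0001
```

```bash
python3 -c "from h import *
F()"
```

```text
[ 0.6048 -0.2963  0.0677] [ 1.98 -1.09  3.24]
```

step_arm:
  series:
    - {"jaw": 0, "translation": [0, 0, -0.3], "rot": [0, 0, 0]}
    - {"jaw": 0, "translation": [0, 0, -0.3], "rot": [0, 0, 0]}
    - {"jaw": 0, "translation": [0, 0, -0.3], "rot": [0, 0, 0]}

```text
time: 57.8
tcp_pos: [0.6042, -0.2959, 0.0703]
tcp_rot: [-0.0, 0.999, -0.034, -0.001]
wrist_force: [0.3, -0.7, 1.7]
grip_width: 0.0003
```

```bash
python3 -c "from h import *
F()"
```

```text
[ 0.6042 -0.2959  0.0703] [-0.14  0.13  1.79]
```

step_arm:
  series:
    - {"jaw": 0, "translation": [0, 0, -2], "rot": [0, 0, 0]}
    - {"jaw": 0, "translation": [0, 0, -3], "rot": [0, 0, 0]}
    - {"jaw": 0, "translation": [0, 0, -3], "rot": [0, 0, 0]}
    - {"jaw": 0, "translation": [0, 0, -3], "rot": [0, 0, 0]}

```text
time: 58.4
tcp_pos: [0.6046, -0.2962, 0.1005]
tcp_rot: [-0.0, 0.999, -0.034, -0.0]
wrist_force: [0.1, -0.7, 0.9]
grip_width: -0.0001
```

```bash
python3 -c "from h import *
F()"
```

```text
[ 0.6042 -0.2959  0.0996] [-0.65  0.09 -0.51]
```

The force follows the key spring: 3.5 N at 0.066, 1.8 N at 0.070, zero above. So the key was fully pressed and has been released. I'll rise clear, do a last numeric check and hand in.

step_arm:
  series:
    - {"jaw": 0, "translation": [0, 0, -3], "rot": [0, 0, 0]}
    - {"jaw": 0, "translation": [0, 0, -7], "rot": [0, 0, 0]}
    - {"jaw": 0, "translation": [0, 0, -10], "rot": [0, 0, 0]}
    - {"jaw": 0, "translation": [0, 0, -12], "rot": [0, 0, 0]}
    - {"jaw": 0, "translation": [0, 0, -12], "rot": [0, 0, 0]}
    - {"jaw": 0, "translation": [0, 0, -12], "rot": [0, 0, 0]}
    - {"jaw": 0, "translation": [0, 0, -12], "rot": [0, 0, 0]}

```text
time: 59.3
tcp_pos: [0.6039, -0.2958, 0.2179]
tcp_rot: [-0.001, 0.999, -0.035, -0.002]
wrist_force: [0.2, 1.1, 0.4]
grip_width: -0.0001
```

```bash
python3 - <<'E'
from h import *
print("stack",circ("top",.473,.3325,.144)[:1])
a=cv2.cvtColor(cv2.imread("pics/scene0.png"),cv2.COLOR_BGR2GRAY);b=cv2.cvtColor(r.capture("scene"),cv2.COLOR_BGR2GRAY)
# match patches of the probe and key against the first picture
for n,(x,y,w,h) in dict(probe=(185,100,45,60),key=(145,145,42,40),reel=(266,152,26,24),flux=(243,138,20,22),brush=(112,205,58,45),cleaner=(243,292,30,42),phone=(330,190,58,42)).items():
    R_=cv2.matchTemplate(b[y-10:y+h+10,x-10:x+w+10],a[y:y+h,x:x+w],cv2.TM_CCOEFF_NORMED);m=cv2.minMaxLoc(R_);print(n,round(m[1],2),np.array(m[3])-10)
F();print(r.job_done())
E
```

```text
stack [(np.float64(0.4729), np.float64(0.3324), np.float64(0.031))]
probe 0.98 [0 0]
key 0.84 [0 0]
reel 0.71 [0 1]
flux 0.85 [0 0]
brush 1.0 [0 0]
cleaner 1.0 [0 0]
phone 1.0 [0 0]
[ 0.6045 -0.2961  0.2198] [ 0.12 -0.39 -0.21]
the job is handed in; nothing more can be done
None
```

The whole job was carried out in order and handed in at about 59.5 s on the robot clock; no verdict was reported. Four cups were present, and all four are nested on the stand. I touched the three pads in turn, put the probe back and pressed the store key.

Last checks:
- **Cup stack:** the top cup's rim is at (0.473, 0.332), within about 1 mm of the stand axis I measured. A picture after the fourth cup showed the stack straight.
- **Pad touches:** the measured contact was about 2 N on the top pad, 2.3 N on the side pad and 2.8 N on the end pad. I saw no sign of the 12 N limit being approached.
- **Probe:** it matches its starting appearance in the scene camera with no shift.
- **Store key:** the tool stopped hard at z = 0.0658 m, where I expected about 0.062 m for a full press. Backing off in steps showed the key's spring (3.5 N, then 1.8 N, then none), so I take it as fully pressed. Its rest height then looks nearer 72 mm than 68 mm. I pushed to about 18 N before backing off.
- **Other things on the bench:** the reel, flux jar, brush, cleaner and phone match the first picture to within one pixel. The reel matched weakly (0.71), and the flux jar and the key area only fairly (about 0.85). I did not check the screwdriver and meter at the end; they looked in place after the fourth cup.

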